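# Unpile the wooden dinosaurs onto their picture cards

## Robot

A 6-joint arm with a two-finger parallel gripper is mounted at the origin on the work surface. World frame = base frame: x ahead of the robot, y to its left, z up, the work surface at z = 0. Lengths are in m, angles in rad, forces in N, time in s.
With the tool pointing down it reaches from about 0.25 to 0.775 m from the base axis. Payload 4 kg.
Tool frame: the origin (TCP) lies on the centre line of the jaws, within the pads' length; the fingertips stand 17 mm ahead of it and the grasp point (between the pads) lies 2 mm behind it; z points along the fingers, y is the line along which they close (so a half turn about z gives the same grasp; the last joint's range is limited). The gripper opens to 94 mm and grips with 3 to 60 N. Pads are 16 mm wide; open, the fingers measure 119 mm over their backs; the gripper's body (75 mm by 177 mm) begins 78 mm behind the grasp point.
Start: joints at [-1.307, 0.087, 1.371, -0, 1.684, -0.103], TCP at [0.197, -0.513, 0.198] pointing down, gripper open.
Joint ranges: [-3.1, 3.1], [-0.76, 2.03], [0.27, 2.55], [-1.08, 4.22], [0.17, 2.65], [-2.57, 2.57]. Speed limits (rad/s): [2.79, 2.79, 3.14, 3.14, 3.14, 3.14].

## Interface

Orientations are given as [roll, pitch, yaw] about the fixed x, y, z axes, in that order (R = Rz(yaw) Ry(pitch) Rx(roll)).
In Python, from bench import robot gives the robot as it stands.
- The arm moves only by the tool servo_tool, never from a script. Its argument "plan" is a list of rows, each a list of 7 numbers: the shift along the tool's x, y, z normalised to -1 to 1, where 1 is 0.1 m, then the turn, a rotation vector about the tool's x, y, z normalised to -1 to 1, where 1 is pi/2 rad, then the finger opening in mm, from 0 to 94. In form: [[x, y, z, ax, ay, az, gripper], ...]. A call has 1 to 12 rows; each row is the pose to reach, as a shift and turn from the pose commanded when the call began, along the tool's axes at that moment; what a row does not reach only later rows make up. A row lasts 1/12 s, in which the tool goes at most 41.7 mm and 7.16 degrees, less where a joint would pass 70% of its speed; a pose out of reach is approached as far as the arm can. A call with a number of a shift or a turn outside -1 to 1 is refused whole. A call with a gripper value outside its range is refused whole. The fingers move at their own pace and stop on an object; the grip force is fixed at half the most. Time passes only in rows, so rows that repeat a pose let the fingers close. It gives the time, the measured TCP pose, the force, the opening and the grip force at its end, in the units of the state.
- robot.get_obs(): the state, without advancing time (a new reading comes with each control period).
- robot.snapshot(name): name is "scene" or "top" or "wrist"; returns the picture (384x512x3 uint8, red, green, blue); there is no depth.
- robot.camera_params(name): a dict with "camera_matrix" (3x3 intrinsics, pixels), "rvec" (rotation vector, rad) and "tvec" (3), from world to camera coordinates, as OpenCV has them; the wrist camera has in their place "tool_from_camera" (4x4, takes a point from camera to tool coordinates, whose origin is the TCP and whose axes are the flange's). Camera axes: x right, y down, z forward; pixel columns grow to the right and rows downward; lengths in m; the calibration is good to about 2 mm. The wrist camera is an equidistant fisheye: a pixel r from the principal point sees the ray r / f radians off the axis. A picture is of the moment at which its call begins: read the wrist's pose just before it. camera_params takes no time and is no camera call.
- robot.close_job(): hands the job in; it is judged then, once.
Trained networks look in the newest picture that a camera, given by its name, has taken for a name from the list of things; names that differ only in an ending like _2 or _b are one class to them, and where a whole thing is asked for, a point or a joint stands for the part that bears it (a point fixed in the world has none). Each returns a list of dicts, best first, with "conf" (0 to 1); they miss things now and then, are a little off and sometimes report something else, mostly with a low value. They report only what shows in the picture. A call takes as long as a camera call. They do not tell look-alikes from the thing itself.
- robot.find_in(thing, camera): "extent" ([centre column, centre row, width, height] in pixels, round what is visible of it).
The state is a dict: "time": time; "joint_positions": joint angles; "qvel": joint speeds; "joint_torque": joint torques, N m; "tool_pos": TCP position; "ee_rot": TCP orientation; "wrist_force": force on the tool from outside, world axes, zero at the start; "wrist_torque": the same for the moment, N m; "width": finger opening in m; "finger_force": force on a finger pad.
Only numpy, scipy, OpenCV 4.12 (cv2) and the standard library are available. Lean on these libraries where they do the work, as an engineer would, in place of code of your own. Each camera call takes 0.05 s, during which the arm holds its last target. There are 200 camera calls.

## Task

Take the two piles of wooden toy pieces apart and lay each one, the four dinosaurs and the egg, flat on the card that shows it, centred over its picture and, for the dinosaurs, lined up with it (head and tail either way round will do). Set each piece down rather than dropping it, and let no piece fall off a pile.

Things in the scene. Friction and masses are not known exactly. Their poses are not given: they have to be found in the camera images.
- trex_center (a point): Chunky painted wooden toy piece (mm): outline of a red tyrannosaur. Trunk 84 long (x) by 40 wide (y), 30 thick, flat top and bottom, 90 g; head +x, tail -x (within 72), feet -y, back +y (within 42). For |x| < 20 its long sides are plain, 40 apart: grip there, across y. Origin: trunk centre, 15 above its underside. Starts on the table, bottom of a pile, a dinosaur crosswise on it.
- longneck_center (a point): Chunky painted wooden toy piece (mm): outline of a blue long-necked dinosaur. Trunk 84 long (x) by 40 wide (y), 30 thick, flat top and bottom, 90 g; head +x, tail -x (within 72), feet -y, back +y (within 42). For |x| < 20 its long sides are plain, 40 apart: grip there, across y. Origin: trunk centre, 15 above its underside. Starts on the table, bottom of a pile, a dinosaur crosswise on it.
- stego_center (a point): Chunky painted wooden toy piece (mm): outline of a green stegosaur. Trunk 84 long (x) by 40 wide (y), 30 thick, flat top and bottom, 90 g; head +x, tail -x (within 72), feet -y, back +y (within 42). For |x| < 20 its long sides are plain, 40 apart: grip there, across y. Origin: trunk centre, 15 above its underside. Starts on the red or blue dinosaur, the egg on it.
- trike_center (a point): Chunky painted wooden toy piece (mm): outline of a bright orange triceratops. Trunk 84 long (x) by 40 wide (y), 30 thick, flat top and bottom, 90 g; head +x, tail -x (within 72), feet -y, back +y (within 42). For |x| < 20 its long sides are plain, 40 apart: grip there, across y. Origin: trunk centre, 15 above its underside. Starts on the red or blue dinosaur, nothing on it.
- egg_center (a point): Chunky wooden toy piece (mm): a purple egg with yellow spots, flat top and bottom, 30 thick, 30 g, about 50 long (x) by 42 wide (y). Origin: middle of its length, 15 above its underside; grip it here across y (about 41). Starts on top of the taller pile.
- card_trex: Picture card lying on the table (mm), fixed, 140 long (x) by 100 wide (y), 3 thick, white edge, sky and grass, with the red tyrannosaur printed life-size in the colour of its piece at the middle. Origin: centre of its underside, at the table top; x along its length, towards the printed head.
- card_longneck: Picture card lying on the table (mm), fixed, 140 long (x) by 100 wide (y), 3 thick, white edge, sky and grass, with the blue long-necked dinosaur printed life-size in the colour of its piece at the middle. Origin: centre of its underside, at the table top; x along its length, towards the printed head.
- card_stego: Picture card lying on the table (mm), fixed, 140 long (x) by 100 wide (y), 3 thick, white edge, sky and grass, with the green stegosaur printed life-size in the colour of its piece at the middle. Origin: centre of its underside, at the table top; x along its length, towards the printed head.
- card_trike: Picture card lying on the table (mm), fixed, 140 long (x) by 100 wide (y), 3 thick, white edge, sky and grass, with the bright orange triceratops printed life-size in the colour of its piece at the middle. Origin: centre of its underside, at the table top; x along its length, towards the printed head.
- card_egg: Picture card lying on the table (mm), fixed, 140 long (x) by 100 wide (y), 3 thick, white edge, sky and grass, with the purple egg with yellow spots printed life-size in the colour of its piece at the middle. Origin: centre of its underside, at the table top; x along its length, towards the printed narrow end.
Mind the look-alikes: they are no part of the job. What is meant by the part that bears stego_center is not purple, and is the smaller of those in its own colour.

How it is judged:
At the end, for the whole second after the job is handed in: Each of the five pieces rests flat (within 0.12 rad, on the card and on nothing else) on the card with its own picture, its centre within 14 mm of the card's centre, each dinosaur's length within 0.26 rad of the card's length (either way round), all let go and at rest (horizontal distance between trex_center and card_trex below 0.014 m and height (world z) of each of trex_center, longneck_center, stego_center, trike_center, egg_center below 0.023 m and angle between each of trex_center, longneck_center, stego_center, trike_center, egg_center's own z axis and vertical below 0.12 rad and linear speed of each of trex, longneck, stego, trike, egg below 0.02 m/s and contact force between the fingers and trex below 0.1 N and angle between the x axis of trex_center and the x axis of card_trex, either way round below 0.26 rad and horizontal distance between longneck_center and card_longneck below 0.014 m and contact force between the fingers and longneck below 0.1 N and angle between the x axis of longneck_center and the x axis of card_longneck, either way round below 0.26 rad and horizontal distance between stego_center and card_stego below 0.014 m and contact force between the fingers and stego below 0.1 N and angle between the x axis of stego_center and the x axis of card_stego, either way round below 0.26 rad and horizontal distance between trike_center and card_trike below 0.014 m and contact force between the fingers and trike below 0.1 N and angle between the x axis of trike_center and the x axis of card_trike, either way round below 0.26 rad and horizontal distance between egg_center and card_egg below 0.014 m and contact force between the fingers and egg below 0.1 N); the robot touches nothing.
It fails at once if a piece falls or is dropped (moves faster than 0.6 m/s with no finger on it) ((linear speed of trex above 0.6 m/s and contact force between the fingers and trex below 0.05 N) or (linear speed of longneck above 0.6 m/s and contact force between the fingers and longneck below 0.05 N) or (linear speed of stego above 0.6 m/s and contact force between the fingers and stego below 0.05 N) or (linear speed of trike above 0.6 m/s and contact force between the fingers and trike below 0.05 N) or (linear speed of egg above 0.6 m/s and contact force between the fingers and egg below 0.05 N)).
It also fails if it takes over 144 s, if anything falls off the work surface, if the arm or the gripper's body presses on something with over 40 N, if the wrist force passes 120 N, or if a joint passes its speed limit or range.

## Working session

There is one attempt and no reset: what is moved stays moved. The work goes in short steps, Python scripts to look and compute and a tool call to move; the robot and the scene stay as the last step left them, time stands still between calls to the robot, and variables do not carry over. Pictures are saved under pics/ and viewed, at most 14 in all, crops included, and the job is handed in when it is done.

Besides the shell and the picture viewer there is one more tool, called after "Emit:" by a JSON object that holds its "method" and its "body", one argument or row to a line. servo_tool: Moves the arm, as the interface text tells. Scaled input: -1 to 1 covers 0.1 m each way for a shift and pi/2 rad each way for a turn. Its arguments: {"type":"object","properties":{"plan":{"type":"array","items":{"type":"array","items":{"type":"number"}}}},"required":["plan"]}

```bash
mkdir -p pics; ls; python3 - <<'E'
from bench import robot
import cv2,numpy as np
o=robot.get_obs();print({k:np.round(v,3).tolist() for k,v in o.items()})
for c in("top","scene"):
    p=robot.camera_params(c);print(c,p)
    cv2.imwrite(f"pics/{c}0.png",cv2.resize(robot.snapshot(c)[:,:,::-1],(800,600),interpolation=cv2.INTER_CUBIC))
    for t in "trex_center longneck_center stego_center trike_center egg_center card_trex card_longneck card_stego card_trike card_egg".split():
        if c=="top":print(t,[(np.round(d["extent"]).tolist(),round(d["conf"],2)) for d in robot.find_in(t,c)])
print(robot.camera_params("wrist"))
E
```

```text
pics
{'time': 0.0, 'joint_positions': [-1.307, 0.088, 1.372, 0.0, 1.684, -0.103], 'qvel': [0.001, -0.0, 0.0, -0.002, 0.001, -0.001], 'joint_torque': [-0.001, -34.019, -30.242, 0.072, 0.033, -0.0], 'tool_pos': [0.197, -0.513, 0.197], 'ee_rot': [-3.139, -0.0, 0.367], 'wrist_force': [-0.311, -0.025, 0.055], 'wrist_torque': [-0.043, 0.01, 0.019], 'finger_force': 0.0, 'width': 0.094}
top {'camera_matrix': array([[490.11942224,   0.        , 257.14372524],
       [  0.        , 490.11942224, 196.0857643 ],
       [  0.        ,   0.        ,   1.        ]]), 'rvec': array([ 2.16742783, -2.16999827,  0.12572783]), 'tvec': array([-0.09174891,  0.49628466,  1.70666346])}
trex_center [([127.0, 209.0, 22.0, 37.0], 0.67)]
longneck_center [([336.0, 206.0, 29.0, 34.0], 0.81)]
stego_center [([383.0, 258.0, 30.0, 29.0], 0.82), ([328.0, 258.0, 33.0, 48.0], 0.66), ([338.0, 206.0, 33.0, 24.0], 0.58)]
trike_center [([121.0, 210.0, 45.0, 18.0], 0.56)]
egg_center [([338.0, 208.0, 14.0, 13.0], 0.45)]
card_trex [([196.0, 214.0, 33.0, 40.0], 0.67), ([336.0, 205.0, 20.0, 36.0], 0.56)]
card_longneck [([269.0, 
[... 402 characters left out ...]

       [  0.        ,   0.        ,   1.        ]]), 'rvec': array([ 1.65352924,  1.9070923 , -0.74502366]), 'tvec': array([ 0.13845879, -0.27313515,  1.46042059])}
{'camera_matrix': array([[297.31863964,   0.        , 254.25367842],
       [  0.        , 297.31863964, 193.12066325],
       [  0.        ,   0.        ,   1.        ]]), 'tool_from_camera': array([[ 5.54269659e-04, -9.70850511e-01, -2.39685166e-01,
         6.91209318e-02],
       [ 9.99999590e-01,  7.09782172e-04, -5.62500195e-04,
         5.06916202e-04],
       [ 7.16227859e-04, -2.39684756e-01,  9.70850506e-01,
        -1.86381015e-01],
       [ 0.00000000e+00,  0.00000000e+00,  0.00000000e+00,
         1.00000000e+00]])}
```

```bash
python3 - <<'E'
import cv2
i=cv2.imread("pics/top0.png")
c=i[190:440,120:660]
cv2.imwrite("pics/top0c.png",cv2.resize(c,(800,370),interpolation=cv2.INTER_CUBIC))
E
```

```text
(no output)
```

View pics/top0c.png

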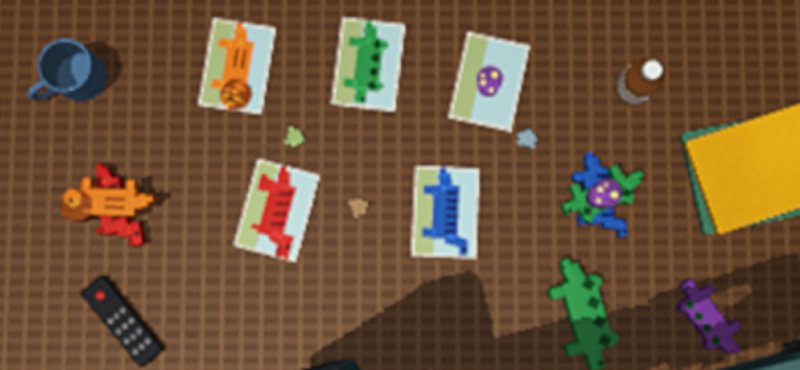

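View pics/scene0.png

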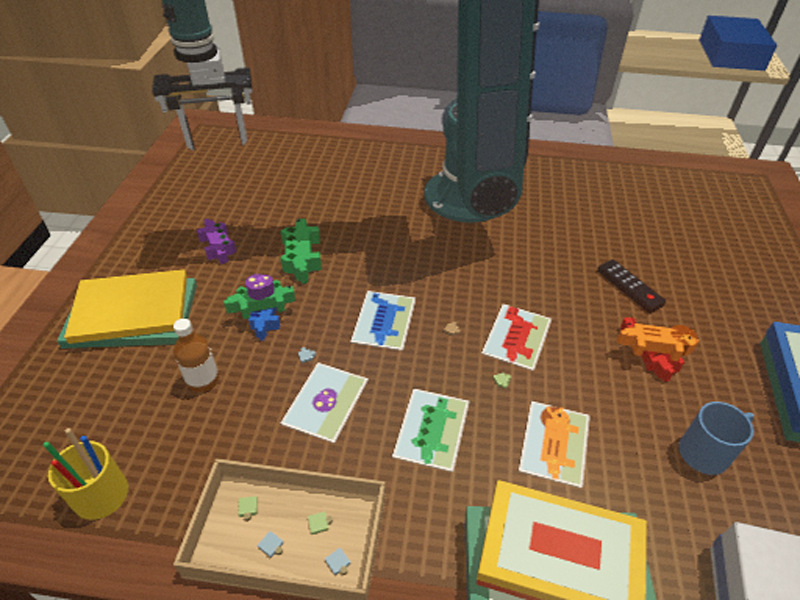

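The top view has five cards, orange on red at crop (110,203), and egg, green and blue at (603,195). The big green and the purple dinosaurs at the lower right are the look-alikes. Next I'll measure the cards and piles from the top camera.

```bash
cat > h.py <<'E'
from bench import robot
import cv2,numpy as np
from scipy.spatial.transform import Rotation as R
def toW(px,cam,z):
    p=robot.camera_params(cam);K=p["camera_matrix"];Rm=cv2.Rodrigues(p["rvec"])[0];c=-Rm.T@p["tvec"].ravel()
    px=np.atleast_2d(px).astype(float);d=np.c_[(px-K[:2,2])/K[0,0],np.ones(len(px))]@Rm
    return (c+d*((z-c[2])/d[:,2])[:,None])[:,:2]
def mask(im,col):
    hsv=cv2.cvtColor(im,cv2.COLOR_RGB2HSV);H,S,V=[hsv[...,i].astype(int) for i in range(3)]
    m={"red":((H<5)|(H>172))&(S>160)&(V>70),"orange":(H>=6)&(H<19)&(S>170)&(V>150),"green":(H>50)&(H<80)&(S>100),"blue":(H>95)&(H<122)&(S>130),"purple":(H>128)&(H<160)&(S>70)}[col]
    return m.astype(np.uint8)
E
python3 - <<'E'
from h import *
im=robot.snapshot("top")
B=im.min(2)
for n,u,v in[("trex",196,214),("longneck",269,214),("stego",238,150),("trike",182,151),("egg",287,158)]:
    x0,y0=u-32,v-32
    m=np.zeros(B.shape,np.uint8);m[y0:v+33,x0:u+33]=(im[y0:v+33,x0:u+33,1]>125)
    cs,_=cv2.findContours(m,cv2.RETR_EXTERNAL,cv2.CHAIN_APPROX_NONE)
    c=max(cs,key=cv2.contourArea);w=toW(c[:,0],"top",0.003)
    r=cv2.minAreaRect((w*1000).astype(np.float32));b=cv2.boxPoints(r)
    e=b[1]-b[0];f=b[2]-b[1];L=e if np.hypot(*e)>np.hypot(*f) else f
    print(n,np.round(r[0],1),np.round(r[1],1),"len dir deg",round(np.degrees(np.arctan2(L[1],L[0]))%180,1))
hs=cv2.cvtColor(im,cv2.COLOR_RGB2HSV)
for n,col,u,v,z in[("trike","orange",125,209,.06),("trex","red",125,209,.03),("egg","purple",337,207,.09),("stego","green",337,207,.06),("longneck","blue",337,207,.03)]:
    m=mask(im,col);k=np.zeros_like(m);k[v-35:v+35,u-35:u+35]=m[v-35:v+35,u-35:u+35]
    y,x=np.nonzero(k);w=toW(np.c_[x,y],"top",z);print(n,len(x),np.round(w.mean(0),3),np.round(w.min(0),3),np.round(w.max(0),3))
E
```

```text
trex [446.8 144.8] [ 66.7 142.6] len dir deg 166.6
longneck [ 438.9 -133.6] [102.6 142.8] len dir deg 177.2
stego [671.3 -13.8] [102.8 142.7] len dir deg 173.2
trike [668.3 191.3] [102.8 142.5] len dir deg 171.4
egg [ 643.7 -203.3] [102.4 142.5] len dir deg 166.9
trike 425 [0.452 0.376] [0.427 0.306] [0.486 0.441]
trex 252 [0.438 0.365] [0.387 0.325] [0.511 0.399]
egg 112 [ 0.459 -0.364] [ 0.407 -0.397] [ 0.52  -0.334]
stego 335 [ 0.435 -0.358] [ 0.337 -0.489] [ 0.549 -0.305]
longneck 237 [ 0.464 -0.367] [ 0.4   -0.408] [ 0.524 -0.329]
```

Emit:
{"method": "servo_tool", "body": {
  "plan": [
    [0.33,-0.05,-0.2,0,0,0,94],
    [0.67,-0.1,-0.4,0,0,0,94],
    [1,-0.16,-0.5,0,0,0,94],
    [1,-0.16,-0.5,0,0,0,94]
  ]
}}

```text
time: 0.98
tool_pos: [0.2897, -0.461, 0.252]
ee_rot: [3.136, -0.004, 0.373]
wrist_force: [-0.2, 1.1, -0.9]
width: 0.094
finger_force: 0.0
```

Emit:
{"method": "servo_tool", "body": {
  "plan": [
    [0.33,-0.05,0,0,0,0,94],
    [0.67,-0.1,0,0,0,0,94],
    [1,-0.16,0,0,0,0,94],
    [1,-0.16,0,0,0,0,94]
  ]
}}

```text
time: 1.32
tool_pos: [0.3763, -0.4089, 0.2477]
ee_rot: [-3.14, -0.003, 0.373]
wrist_force: [-0.3, -0.3, -0.4]
width: 0.0943
finger_force: 0.0
```

Emit:
{"method": "servo_tool", "body": {
  "plan": [
    [0.33,-0.05,0,0,0,0.08,94],
    [0.67,-0.1,0,0,0,0.16,94],
    [0.96,-0.15,0,0,0,0.234,94],
    [0.96,-0.15,0,0,0,0.234,94],
    [0.96,-0.15,0,0,0,0.234,94],
    [0.96,-0.15,0,0,0,0.234,94]
  ]
}}

```text
time: 1.82
tool_pos: [0.4558, -0.3641, 0.2478]
ee_rot: [3.141, 0.001, 0.0]
wrist_force: [-0.9, 0.1, 0.6]
width: 0.0938
finger_force: 0.0
```

```bash
cat >> h.py <<'E'
# orthographic view of the plane at height z round (cx,cy): 1 mm/px, rows = -x world, cols = -y world
def ortho(im,pose,cx,cy,z,half=110):
    p=robot.camera_params("wrist");K=p["camera_matrix"];T=p["tool_from_camera"]
    a=np.arange(-half,half+1)/1000.
    Y,X=np.meshgrid(cy-a,cx-a);P=np.stack([X,Y,np.full_like(X,z)],-1)
    q=(P-pose[0])@R.from_euler("xyz",pose[1]).as_matrix()
    q=(q-T[:3,3])@T[:3,:3]
    r=np.hypot(q[...,0],q[...,1]);th=np.arctan2(r,q[...,2]);s=K[0,0]*th/np.maximum(r,1e-9)
    return cv2.remap(im,(K[0,2]+s*q[...,0]).astype(np.float32),(K[1,2]+s*q[...,1]).astype(np.float32),cv2.INTER_LINEAR)
def look():
    o=robot.get_obs();return robot.snapshot("wrist"),(np.array(o["tool_pos"]),np.array(o["ee_rot"]))
E
python3 - <<'E'
from h import *
im,pose=look();print(pose,robot.get_obs()["time"])
np.savez("w1.npz",im=im,p=pose[0],r=pose[1])
o=ortho(im,pose,.459,-.364,.06,130)
cv2.imwrite("pics/w1.png",np.hstack([im[:,:,::-1],cv2.resize(o[:,:,::-1],(288,384))]))
E
```

```text
(array([ 0.45577837, -0.36407959,  0.24783154]), array([3.14131392e+00, 1.30949258e-03, 5.57084150e-05])) 1.8667
```

View pics/w1.png

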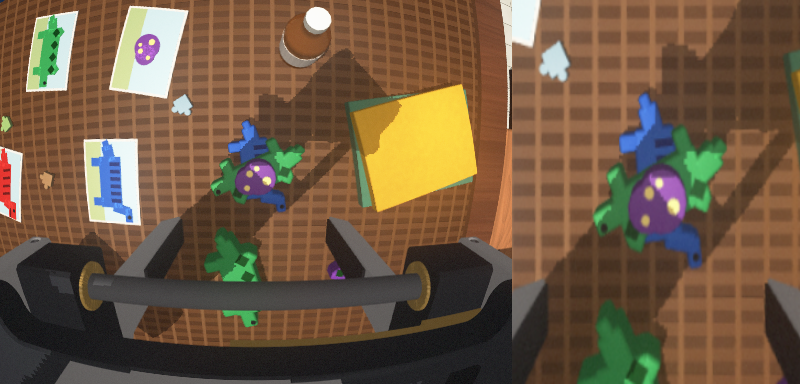

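Wrist view: egg at (257,177) on the green stego, with blue running crosswise below. Fit the egg, then pieces by template matching against the card prints.

```bash
cat >> h.py <<'E'
def fit(o,col,c,extra=None):
    m=mask(o,col)
    m=cv2.morphologyEx(m,cv2.MORPH_OPEN,np.ones((3,3),np.uint8))
    return m
def tmpl(im,pose,col,cx,cy,deg):   # print mask in the card frame: row=-x(card), col=-y(card)
    o=ortho(im,pose,cx,cy,.003,90);h=90
    o=cv2.warpAffine(o,cv2.getRotationMatrix2D((h,h),-deg,1),(2*h+1,)*2)   # card x to image up
    m=mask(o,col);m[:15]=0;m[-15:]=0;m[:,:38]=0;m[:,-38:]=0
    return cv2.morphologyEx(m,cv2.MORPH_CLOSE,np.ones((7,7),np.uint8))
def match(m,t,known=None,angs=range(0,360,3)):
    # m: mask of piece (1), known: where background is certain. best pose by correlation
    best=[]
    M=m.astype(np.float32)-(known.astype(np.float32) if known is not None else 0)
    h=t.shape[0]//2
    for a in angs:
        r=cv2.warpAffine(t,cv2.getRotationMatrix2D((h,h),a,1),t.shape[::-1],flags=cv2.INTER_NEAREST).astype(np.float32)
        s=cv2.matchTemplate(M,r,cv2.TM_CCORR);_,v,_,l=cv2.minMaxLoc(s);best.append((v/r.sum(),a,l[0]+h,l[1]+h))
    return sorted(best,reverse=True)[:4]
E
python3 - <<'E'
from h import *
d=np.load("w1.npz");im=d["im"];pose=(d["p"],d["r"])
o=ortho(im,pose,.459,-.364,.09,110)
m=mask(o,"purple");m[190:]=0;m=cv2.morphologyEx(m,cv2.MORPH_CLOSE,np.ones((11,11),np.uint8))
c=max(cv2.findContours(m,0,1)[0],key=cv2.contourArea)
e=cv2.fitEllipse(c);r=cv2.minAreaRect(c);print("egg ellipse",e,"rect",r,"area",cv2.contourArea(c))
print("egg xy",.459-(e[0][1]-110)/1000,-.364-(e[0][0]-110)/1000)
vis=[o]
for n,col,cx,cy,deg,z in[("stego","green",.6713,-.0138,-6.8,.06),("longneck","blue",.4389,-.1336,-2.8,.03)]:
    t=tmpl(im,pose,col,cx,cy,deg);np.save(f"t_{n}.npy",t)
    y,x=np.nonzero(t);print(n,t.sum(),x.min()-90,x.max()-90,y.min()-90,y.max()-90)
    o=ortho(im,pose,.459,-.364,z,130);m=mask(o,col);m[200:]=0
    pile=np.zeros_like(m)
    for k in("green","blue","purple"):pile|=mask(o,k)
    pile=cv2.morphologyEx(pile,cv2.MORPH_CLOSE,np.ones((9,9),np.uint8))
    for b in match(m,t,(1-pile)*1.0):
        print(n,np.round(b,2),"xy",round(.459-(b[3]-130)/1000,4),round(-.364-(b[2]-130)/1000,4),"world deg",b[1])
    vis+=[o,cv2.cvtColor(m*255,8),cv2.cvtColor(t*255,8)]
cv2.imwrite("pics/f1.png",np.hstack([cv2.resize(v,(200,200))[:,:,::-1] for v in vis[1:3]+vis[3:4]+vis[6:7]]))
E
```

```text
egg ellipse ((111.93518829345703, 110.54415130615234), (41.52386474609375, 48.166561126708984), 65.15266418457031) rect ((111.5, 109.0), (42.0, 47.0), 90.0) area 1550.5
egg xy 0.4584558486938477 -0.365935188293457
stego 4731 -37 26 -65 65
stego [  0.51 294.   137.   132.  ] xy 0.457 -0.371 world deg 294
stego [  0.49 297.   138.   132.  ] xy 0.457 -0.372 world deg 297
stego [  0.46 114.   128.   123.  ] xy 0.466 -0.362 world deg 114
stego [  0.45 117.   127.   123.  ] xy 0.466 -0.361 world deg 117
longneck 4344 -34 34 -64 67
longneck [  0.41   6.   133.   126.  ] xy 0.463 -0.367 world deg 6
longneck [  0.37   9.   134.   126.  ] xy 0.463 -0.368 world deg 9
longneck [  0.35   3.   131.   126.  ] xy 0.463 -0.365 world deg 3
longneck [  0.3  12.  135.  126. ] xy 0.463 -0.369 world deg 12
```

View pics/f1.png

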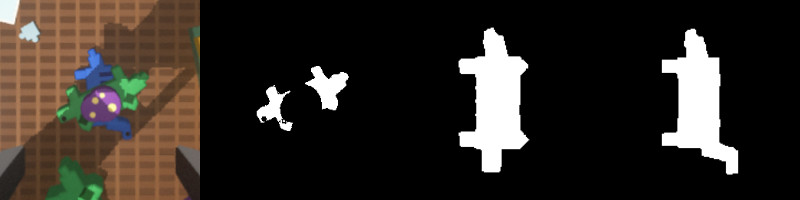

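Emit:
{"method": "servo_tool", "body": {
  "plan": [
    [0,0.02,0.2,0,0,0.08,75],
    [0,0.02,0.4,0,0,0.16,75],
    [0,0.02,0.6,0,0,0.24,75],
    [0,0.02,0.8,0,0,0.32,75],
    [0,0.02,0.9,0,0,0.4,75],
    [0,0.02,0.9,0,0,0.48,75],
    [0,0.02,0.9,0,0,0.56,75],
    [0,0.02,0.9,0,0,0.64,75],
    [0,0.02,0.9,0,0,0.72,75],
    [0,0.02,0.9,0,0,0.72,75],
    [0,0.02,0.9,0,0,0.72,75]
  ]
}}

```text
time: 2.78
tool_pos: [0.4556, -0.3664, 0.1584]
ee_rot: [3.141, -0.0, -1.13]
wrist_force: [-0.4, 0.3, -0.2]
width: 0.0749
finger_force: 0.0
```

Emit:
{"method": "servo_tool", "body": {
  "plan": [
    [0,0,0.2,0,0,0,75],
    [0,0,0.4,0,0,0,75],
    [0,0,0.6,0,0,0,75],
    [0,0,0.74,0,0,0,75],
    [0,0,0.74,0,0,0,75],
    [0,0,0.74,0,0,0,75],
    [0,0,0.74,0,0,0,60],
    [0,0,0.74,0,0,0,50],
    [0,0,0.74,0,0,0,30],
    [0,0,0.74,0,0,0,30],
    [0,0,0.74,0,0,0,30],
    [0,0,0.74,0,0,0,30]
  ]
}}

```text
time: 3.78
tool_pos: [0.4569, -0.3655, 0.0846]
ee_rot: [-3.141, -0.001, -1.132]
wrist_force: [0.2, 0.6, -0.1]
width: 0.0388
finger_force: 0.0
```

Emit:
{"method": "servo_tool", "body": {
  "plan": [
    [0,0,0,0,0,0,30],
    [0,0,0,0,0,0,30],
    [0,0,0,0,0,0,30]
  ]
}}

```text
time: 4.03
tool_pos: [0.4567, -0.3654, 0.0841]
ee_rot: [3.142, 0.0, -1.132]
wrist_force: [-0.1, 0.8, -0.6]
width: 0.0302
finger_force: 0.0
```

```bash
python3 - <<'E'
from h import *
im,pose=look();np.savez("w2.npz",im=im,p=pose[0],r=pose[1])
s=robot.snapshot("scene")[90:250,90:250]
cv2.imwrite("pics/w2.png",np.hstack([im[:,:,::-1],cv2.resize(s[:,:,::-1],(288,384))]))
print(robot.get_obs()["width"])
E
```

```text
0.030196448308651494
```

View pics/w2.png

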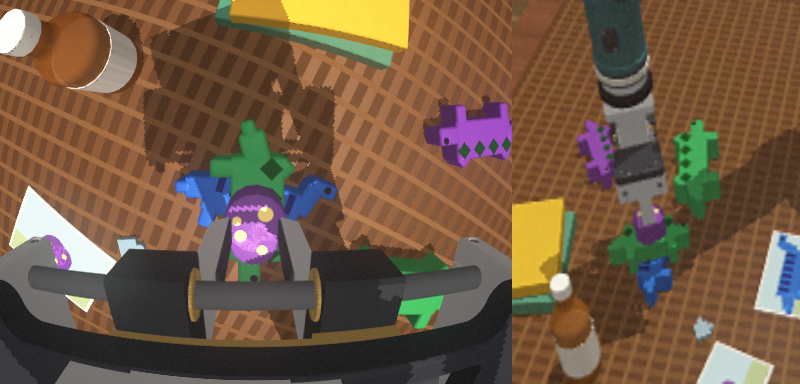

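```bash
python3 - <<'E'
from h import *
d=np.load("w2.npz");im=d["im"];pose=(d["p"],d["r"])
p=robot.camera_params("wrist");K=p["camera_matrix"];T=p["tool_from_camera"]
for P in[(0,0,0),(0,0,.017),(0,.015,.0),(.025,0,-.005),(.008,.015,.017)]:
    q=T[:3,:3].T@(np.array(P)-T[:3,3]);r=np.hypot(*q[:2]);s=K[0,0]*np.arctan2(r,q[2])/max(r,1e-9);print(P,K[:2,2]+s*q[:2])
o=ortho(im,pose,.457,-.366,.09,70)
m=mask(o,"purple");m=cv2.morphologyEx(m,cv2.MORPH_CLOSE,np.ones((9,9),np.uint8))
c=max(cv2.findContours(m,0,1)[0],key=cv2.contourArea);e=cv2.fitEllipse(c);print(e)
print(.457-(e[0][1]-70)/1000,-.366-(e[0][0]-70)/1000)
cv2.imwrite("pics/w2o.png",np.hstack([cv2.resize(o[:,:,::-1],(400,400)),cv2.resize(im[150:320,170:340,::-1],(400,400))]))
E
```

```text
(0, 0, 0) [253.79253418 227.51646548]
(0, 0, 0.017) [253.85582548 219.24845007]
(0, 0.015, 0.0) [276.20267029 227.47530369]
(0.025, 0, -0.005) [253.77583398 193.00924615]
(0.008, 0.015, 0.017) [274.80958713 208.66385439]
((73.11225128173828, 69.1251220703125), (35.662986755371094, 55.609371185302734), 67.88092803955078)
0.4578748779296875 -0.36911225128173825
```

View pics/w2o.png

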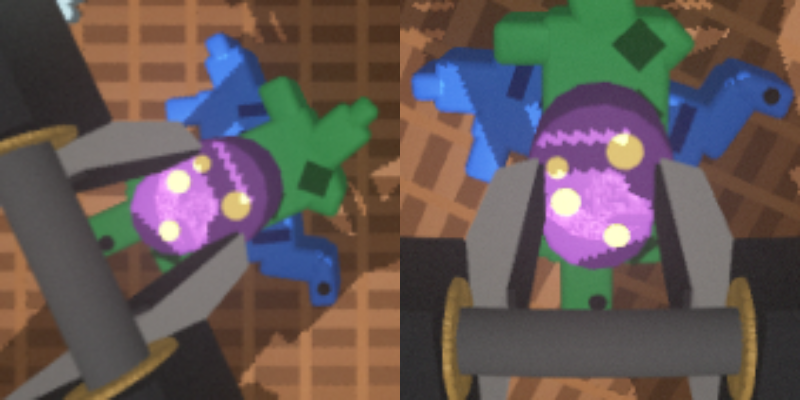

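```bash
python3 - <<'E'
from h import *
im=robot.snapshot("scene");p=robot.camera_params("scene")
b=cv2.resize(im[130:230,110:230,::-1],(720,600),interpolation=cv2.INTER_CUBIC)
o=robot.get_obs();Rm=R.from_euler("xyz",o["ee_rot"]).as_matrix();t=np.array(o["tool_pos"])
pts=[t+Rm@np.array(q) for q in[(0,.015,.017),(0,-.015,.017),(0,0,0)]]+[np.array((.4569,-.3665,z)) for z in(0.06,.09,)]
uv=cv2.projectPoints(np.array(pts),p["rvec"],p["tvec"],p["camera_matrix"],None)[0][:,0]
for k,(u,v) in enumerate(uv):cv2.circle(b,(int((u-110)*6),int((v-130)*6)),5,[(0,255,255),(0,255,255),(255,255,255),(0,0,255),(255,0,255)][k],-1)
cv2.imwrite("pics/s2.png",b);print(uv)
E
```

```text
[[165.43413338 181.82659049]
 [166.81130924 188.66207927]
 [165.18084178 181.07811582]
 [166.11625098 186.93728705]
 [164.45856529 179.64202978]]
```

View pics/s2.png

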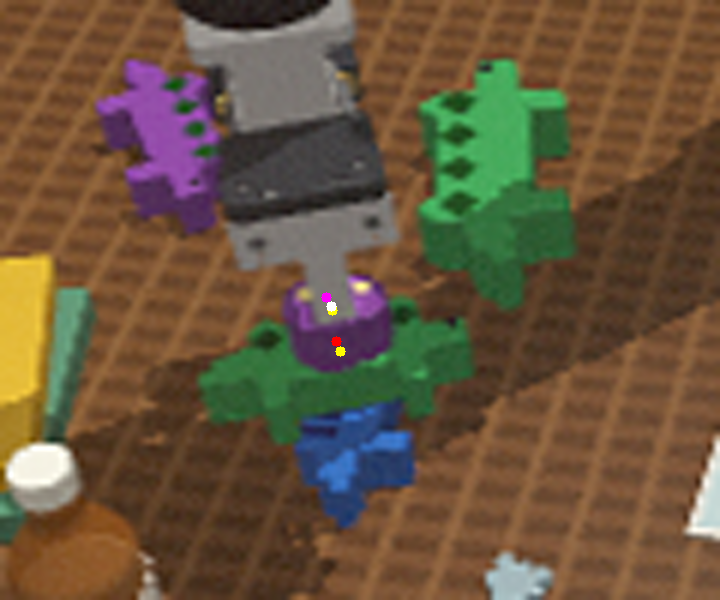

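Emit:
{"method": "servo_tool", "body": {
  "plan": [
    [0,0,0,0,0,0,25],
    [0,0,0,0,0,0,20],
    [0,0,0,0,0,0,15],
    [0,0,0,0,0,0,10],
    [0,0,0,0,0,0,10]
  ]
}}

```text
time: 4.6
tool_pos: [0.4567, -0.3654, 0.0842]
ee_rot: [-3.142, -0.0, -1.132]
wrist_force: [0.7, 1.0, 0.4]
width: 0.0103
finger_force: 0.0
```

Emit:
{"method": "servo_tool", "body": {
  "plan": [
    [0,0,-0.05,0,0,0,75],
    [0,0,-0.05,0,0,0,75],
    [0,0,0,0,0,0,75],
    [0,0,0,0,0,0,75],
    [0,0,0,0,0,0,75],
    [0,0,0,0,0,0,75],
    [0,0,0.05,0,0,0,75],
    [0,0,0.05,0,0,0,75]
  ]
}}

```text
time: 5.27
tool_pos: [0.4563, -0.3651, 0.0781]
ee_rot: [3.141, 0.001, -1.132]
wrist_force: [-0.6, 0.6, -0.4]
width: 0.0603
finger_force: 0.0
```

```bash
python3 - <<'E'
from h import *
im=robot.snapshot("scene");p=robot.camera_params("scene")
b=cv2.resize(im[140:220,125:205,::-1],(400,400),interpolation=cv2.INTER_CUBIC)
o=robot.get_obs();Rm=R.from_euler("xyz",o["ee_rot"]).as_matrix();t=np.array(o["tool_pos"]);print(t,o["width"])
pts=[t+Rm@np.array(q) for q in[(0,.0375,.017),(0,-.0375,.017)]]
uv=cv2.projectPoints(np.array(pts),p["rvec"],p["tvec"],p["camera_matrix"],None)[0][:,0]
for k,(u,v) in enumerate(uv):cv2.circle(b,(int((u-125)*5),int((v-140)*5)),3,(0,255,255),-1)
w,_=look();wb=cv2.resize(w[140:300,154:354,::-1],(400,400))
p=robot.camera_params("wrist");K=p["camera_matrix"];T=p["tool_from_camera"]
for P in[(x,s*o["width"]/2,z) for x in(-.008,.008) for s in(-1,1) for z in(0,.017)]:
    q=T[:3,:3].T@(np.array(P)-T[:3,3]);r=np.hypot(*q[:2]);s=K[0,0]*np.arctan2(r,q[2])/r;u,v=K[:2,2]+s*q[:2]
    cv2.circle(wb,(int((u-154)*2),int((v-140)*2.5)),3,(0,255,255) if P[2]else(255,255,255),-1)
cv2.imwrite("pics/s3.png",np.hstack([b,wb]))
E
```

```text
[ 0.45631604 -0.3650592   0.07836459] 0.06449658093328822
```

View pics/s3.png

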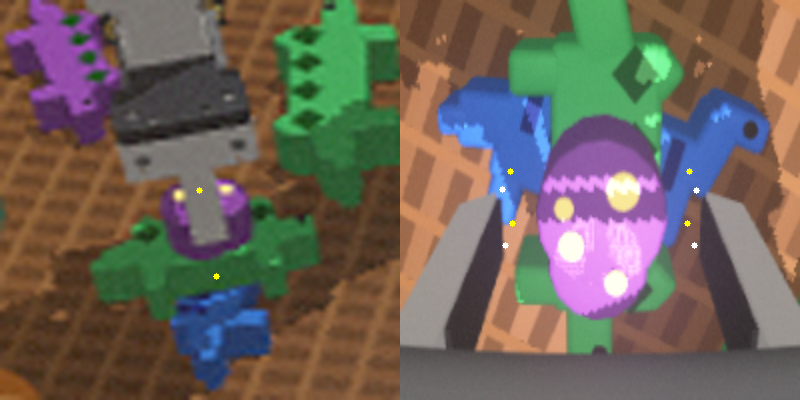

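Emit:
{"method": "servo_tool", "body": {
  "plan": [
    [0,0,0.08,0,0,0,75],
    [0,0,0.14,0,0,0,75],
    [0,0,0.14,0,0,0,75],
    [0,0,0.14,0,0,0,75]
  ]
}}

```text
time: 5.7
tool_pos: [0.4562, -0.3649, 0.0641]
ee_rot: [3.141, 0.002, -1.132]
wrist_force: [-0.5, 0.8, 0.1]
width: 0.0747
finger_force: 0.0
```

Emit:
{"method": "servo_tool", "body": {
  "plan": [
    [0,0,0,0,0,0,60],
    [0,0,0,0,0,0,50],
    [0,0,0,0,0,0,45],
    [0,0,0,0,0,0,30],
    [0,0,0,0,0,0,30],
    [0,0,0,0,0,0,30],
    [0,0,0,0,0,0,30],
    [0,0,0,0,0,0,30]
  ]
}}

```text
time: 6.37
tool_pos: [0.4568, -0.3655, 0.0654]
ee_rot: [-3.141, -0.0, -1.132]
wrist_force: [-0.1, 0.2, 0.9]
width: 0.0413
finger_force: 30.0
```

Emit:
{"method": "servo_tool", "body": {
  "plan": [
    [0,0,-0.1,0,0,0,30],
    [0,0,-0.3,0,0,0,30],
    [0,0,-0.6,0,0,0,30],
    [0,0,-0.9,0,0,0,30],
    [0,0,-0.9,0,0,0,30]
  ]
}}

```text
time: 6.78
tool_pos: [0.4595, -0.368, 0.1637]
ee_rot: [-3.137, -0.013, -1.132]
wrist_force: [0.5, 0.2, 0.9]
width: 0.0412
finger_force: 30.0
```

Emit:
{"method": "servo_tool", "body": {
  "plan": [
    [-0.07,-0.25,0,0,0,0,30],
    [-0.14,-0.5,0,0,0,0,30],
    [-0.21,-0.75,0,0,0,0,30],
    [-0.28,-1,0,0,0,0,30]
  ]
}}

```text
time: 7.12
tool_pos: [0.5359, -0.2969, 0.1552]
ee_rot: [-3.142, -0.0, -1.132]
wrist_force: [1.1, -1.4, -0.7]
width: 0.0414
finger_force: 30.0
```

Emit:
{"method": "servo_tool", "body": {
  "plan": [
    [-0.07,-0.25,0,0,0,0,30],
    [-0.14,-0.5,0,0,0,0,30],
    [-0.21,-0.75,0,0,0,0,30],
    [-0.28,-1,0,0,0,0,30]
  ]
}}

```text
time: 7.45
tool_pos: [0.6146, -0.2286, 0.1549]
ee_rot: [3.141, 0.0, -1.132]
wrist_force: [0.1, 0.3, -0.8]
width: 0.0412
finger_force: 30.0
```

Emit:
{"method": "servo_tool", "body": {
  "plan": [
    [-0.06,-0.2,0,0,0,-0.07,30],
    [-0.11,-0.38,0,0,0,-0.14,30],
    [-0.11,-0.38,0,0,0,-0.21,30],
    [-0.11,-0.38,0,0,0,-0.28,30],
    [-0.11,-0.38,0,0,0,-0.35,30],
    [-0.11,-0.38,0,0,0,-0.38,30],
    [-0.11,-0.38,0,0,0,-0.38,30],
    [-0.11,-0.38,0,0,0,-0.38,30]
  ]
}}

```text
time: 8.12
tool_pos: [0.6435, -0.2035, 0.1549]
ee_rot: [3.141, 0.0, -0.536]
wrist_force: [0.2, 0.2, -0.5]
width: 0.0412
finger_force: 30.0
```

```bash
cat >> h.py <<'E'
def card(im,pose,cx,cy):
    h=100;o=ortho(im,pose,cx,cy,.003,h)
    hs=cv2.cvtColor(o,cv2.COLOR_RGB2HSV);m=((o[...,2]>110)|((o[...,1]>125)&(o[...,1]>o[...,0]))).astype(np.uint8)
    m=cv2.morphologyEx(m,cv2.MORPH_CLOSE,np.ones((9,9),np.uint8))
    c=max(cv2.findContours(m,0,1)[0],key=cv2.contourArea);r=cv2.minAreaRect(c);b=cv2.boxPoints(r)
    e,f=b[1]-b[0],b[2]-b[1];L=e if np.hypot(*e)>np.hypot(*f) else f
    return round(cx-(r[0][1]-h)/1000,4),round(cy-(r[0][0]-h)/1000,4),np.round(r[1]),round(float(np.degrees(np.arctan2(-L[0],-L[1]))%180),1)
E
python3 - <<'E'
from h import *
d=np.load("w1.npz");im=d["im"];pose=(d["p"],d["r"])
print(card(im,pose,.4389,-.1336),card(im,pose,.6437,-.2033),card(im,pose,.6713,-.0138))
o=robot.get_obs();print(np.round(o["tool_pos"],4),np.round(o["ee_rot"],3),o["width"],o["finger_force"],np.round(o["joint_positions"],2))
w,p=look();print(card(w,p,.6437,-.2033))
E
```

```text
(0.4365, -0.133, array([102., 142.]), 177.5) (0.6409, -0.202, array([102., 142.]), 167.2) (0.6686, -0.0125, array([102., 141.]), 173.3)
[ 0.6435 -0.2035  0.1549] [ 3.141  0.    -0.536] 0.041171568554588735 29.999854266643524 [-0.39  0.38  1.1  -0.    1.66  1.72]
(0.6258, -0.1773, array([143., 183.]), 166.8)
```

Emit:
{"method": "servo_tool", "body": {
  "plan": [
    [0,0,0.25,0,0,0,30],
    [0,0,0.5,0,0,0,30],
    [0,0,0.75,0,0,0,30],
    [0,0,1,0,0,0,30],
    [0,0,1,0,0,0,30]
  ]
}}

```text
time: 8.58
tool_pos: [0.6395, -0.2021, 0.0481]
ee_rot: [3.14, 0.012, -0.536]
wrist_force: [-0.1, 0.4, -1.4]
width: 0.0418
finger_force: 30.0
```

Emit:
{"method": "servo_tool", "body": {
  "plan": [
    [0,0,0.1,0,0,0,30],
    [0,0,0.2,0,0,0,30],
    [0,0,0.3,0,0,0,30],
    [0,0,0.38,0,0,0,30],
    [0,0,0.42,0,0,0,30],
    [0,0,0.44,0,0,0,30],
    [0,0,0.45,0,0,0,30],
    [0,0,0.45,0,0,0,30],
    [0,0,0.45,0,0,0,30]
  ]
}}

```text
time: 9.33
tool_pos: [0.6441, -0.2038, 0.0108]
ee_rot: [-3.141, -0.001, -0.535]
wrist_force: [0.7, -0.2, -0.5]
width: 0.0414
finger_force: 30.0
```

Emit:
{"method": "servo_tool", "body": {
  "plan": [
    [0,0,0.01,0,0,0,30],
    [0,0,0.015,0,0,0,30],
    [0,0,0.02,0,0,0,30],
    [0,0,0.02,0,0,0,30],
    [0,0,0.02,0,0,0,30]
  ]
}}

```text
time: 9.75
tool_pos: [0.6438, -0.2037, 0.0085]
ee_rot: [-3.142, -0.001, -0.535]
wrist_force: [-0.9, 0.1, -0.0]
width: 0.0412
finger_force: 30.0
```

Emit:
{"method": "servo_tool", "body": {
  "plan": [
    [0,0,0.005,0,0,0,30],
    [0,0,0.01,0,0,0,30],
    [0,0,0.01,0,0,0,30],
    [0,0,0.01,0,0,0,30]
  ]
}}

```text
time: 10.08
tool_pos: [0.6439, -0.2037, 0.0084]
ee_rot: [-3.142, -0.001, -0.535]
wrist_force: [-2.0, 0.5, 6.2]
width: 0.041
finger_force: 30.0
```

Emit:
{"method": "servo_tool", "body": {
  "plan": [
    [0,0,-0.01,0,0,0,44],
    [0,0,-0.01,0,0,0,50],
    [0,0,-0.01,0,0,0,60],
    [0,0,-0.01,0,0,0,70],
    [0,0,-0.01,0,0,0,70],
    [0,0,-0.1,0,0,0,70],
    [0,0,-0.3,0,0,0,70],
    [0,0,-0.6,0,0,0,70],
    [0,0,-1,0,0,0,70],
    [0,0,-1,0,0,0,70]
  ]
}}

```text
time: 10.92
tool_pos: [0.6483, -0.2055, 0.1182]
ee_rot: [-3.139, -0.017, -0.535]
wrist_force: [0.9, 0.0, 1.9]
width: 0.0704
finger_force: 0.0
```

Emit:
{"method": "servo_tool", "body": {
  "plan": [
    [-0.08,0.25,-0.2,0,0,0,75],
    [-0.16,0.5,-0.4,0,0,0,75],
    [-0.24,0.75,-0.6,0,0,0,75],
    [-0.32,1,-0.8,0,0,0,75]
  ]
}}

```text
time: 11.25
tool_pos: [0.5644, -0.2738, 0.1886]
ee_rot: [3.141, -0.001, -0.534]
wrist_force: [1.1, -0.9, -0.7]
width: 0.0751
finger_force: 0.0
```

Emit:
{"method": "servo_tool", "body": {
  "plan": [
    [-0.08,0.25,0,0,0,0,75],
    [-0.16,0.5,0,0,0,0,75],
    [-0.24,0.75,0,0,0,0,75],
    [-0.32,1,0,0,0,0,75]
  ]
}}

```text
time: 11.58
tool_pos: [0.4858, -0.3439, 0.1882]
ee_rot: [3.141, -0.002, -0.535]
wrist_force: [0.1, -1.1, 0.6]
width: 0.0753
finger_force: 0.0
```

Emit:
{"method": "servo_tool", "body": {
  "plan": [
    [-0.06,0.2,0,0,0,0.07,75],
    [-0.12,0.39,0,0,0,0.14,75],
    [-0.12,0.39,0,0,0,0.21,75],
    [-0.12,0.39,0,0,0,0.28,75],
    [-0.12,0.39,0,0,0,0.35,75],
    [-0.12,0.39,0,0,0,0.39,75],
    [-0.12,0.39,0,0,0,0.39,75],
    [-0.12,0.39,0,0,0,0.39,75]
  ]
}}

```text
time: 12.25
tool_pos: [0.4565, -0.3706, 0.1877]
ee_rot: [-3.141, -0.001, -1.146]
wrist_force: [0.5, -0.3, -1.5]
width: 0.0752
finger_force: 0.0
```

```bash
python3 - <<'E'
from h import *
im,pose=look();print(pose,robot.get_obs()["time"]);np.savez("w3.npz",im=im,p=pose[0],r=pose[1])
for n,col,z in[("stego","green",.06),("longneck","blue",.03)]:
    t=np.load(f"t_{n}.npy");o=ortho(im,pose,.457,-.367,z,110);m=mask(o,col)
    pile=m|mask(o,"green")
    print(m.sum())
    for b in match(m,t,(1-pile)*1.0,range(0,360,2)):
        print(n,np.round(b,2),"xy",round(.457-(b[3]-110)/1000,4),round(-.367-(b[2]-110)/1000,4),"deg",b[1])
cv2.imwrite("pics/w3.png",im[:,:,::-1])
top=robot.snapshot("top");m=mask(top,"purple");k=np.zeros_like(m);k[140:178,265:312]=m[140:178,265:312];y,x=np.nonzero(k);print("egg",toW(np.c_[x,y],"top",.033).mean(0),len(x))
E
```

```text
(array([ 0.45653125, -0.37060072,  0.18768212]), array([-3.14125897e+00, -9.63801181e-04, -1.14573541e+00])) 12.3
5209
stego [  0.91 294.   116.   111.  ] xy 0.456 -0.373 deg 294
stego [  0.9 296.  116.  111. ] xy 0.456 -0.373 deg 296
stego [  0.86 292.   116.   111.  ] xy 0.456 -0.373 deg 292
stego [  0.85 298.   117.   111.  ] xy 0.456 -0.374 deg 298
2533
longneck [  0.5   6.  111.  105. ] xy 0.462 -0.368 deg 6
longneck [  0.49   8.   112.   105.  ] xy 0.462 -0.369 deg 8
longneck [  0.46   4.   112.   105.  ] xy 0.462 -0.369 deg 4
longneck [  0.46  10.   112.   104.  ] xy 0.463 -0.369 deg 10
egg [ 0.64157642 -0.20343575] 102
```

View pics/w3.png

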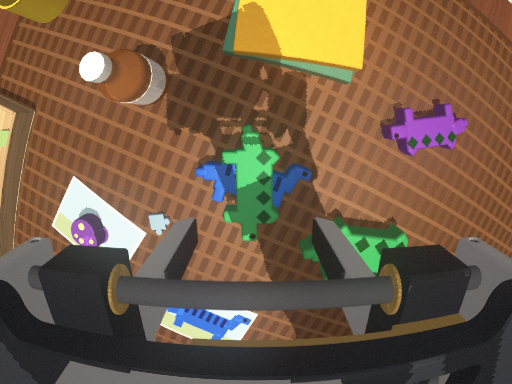

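Emit:
{"method": "servo_tool", "body": {
  "plan": [
    [0.02,0.01,0.25,0,0,0,66],
    [0.02,0.01,0.5,0,0,0,66],
    [0.02,0.01,0.75,0,0,0,66],
    [0.02,0.01,1,0,0,0,66],
    [0.02,0.01,1,0,0,0,66],
    [0.02,0.01,1,0,0,0,66]
  ]
}}

```text
time: 12.85
tool_pos: [0.4556, -0.3718, 0.0858]
ee_rot: [3.14, 0.003, -1.147]
wrist_force: [0.7, 1.2, -0.0]
width: 0.0664
finger_force: 0.0
```

Emit:
{"method": "servo_tool", "body": {
  "plan": [
    [0,0,0.15,0,0,0,66],
    [0,0,0.3,0,0,0,66],
    [0,0,0.45,0,0,0,66],
    [0,0,0.53,0,0,0,66],
    [0,0,0.54,0,0,0,66],
    [0,0,0.54,0,0,0,60],
    [0,0,0.54,0,0,0,50],
    [0,0,0.54,0,0,0,44],
    [0,0,0.54,0,0,0,30],
    [0,0,0.54,0,0,0,30],
    [0,0,0.54,0,0,0,30],
    [0,0,0.54,0,0,0,30]
  ]
}}

```text
time: 13.85
tool_pos: [0.457, -0.3732, 0.0344]
ee_rot: [-3.141, -0.002, -1.147]
wrist_force: [1.2, 0.1, 3.2]
width: 0.0399
finger_force: 30.0
```

Emit:
{"method": "servo_tool", "body": {
  "plan": [
    [0,0,-0.1,0,0,0,30],
    [0,0,-0.3,0,0,0,30],
    [0,0,-0.6,0,0,-0.07,30],
    [0,0,-0.9,0,0,-0.14,30],
    [0,0,-1,0,0,-0.22,30],
    [0,0,-1,0,0,-0.3,30],
    [0,0,-1,0,0,-0.38,30],
    [0,0,-1,0,0,-0.46,30],
    [0,0,-1,0,0,-0.54,30],
    [0,0,-1,0,0,-0.62,30],
    [0,0,-1,0,0,-0.655,30],
    [0,0,-1,0,0,-0.655,30]
  ]
}}

```text
time: 14.85
tool_pos: [0.4559, -0.3724, 0.133]
ee_rot: [-3.141, 0.001, -0.118]
wrist_force: [-0.3, -0.7, -2.0]
width: 0.04
finger_force: 30.0
```

Emit:
{"method": "servo_tool", "body": {
  "plan": [
    [0.11,-0.24,0,0,0,0,30],
    [0.21,-0.48,0,0,0,0,30],
    [0.32,-0.72,0,0,0,0,30],
    [0.43,-0.96,0,0,0,0,30]
  ]
}}

```text
time: 15.18
tool_pos: [0.5104, -0.2816, 0.1331]
ee_rot: [-3.141, 0.001, -0.121]
wrist_force: [1.0, 0.4, -1.6]
width: 0.0405
finger_force: 30.0
```

Emit:
{"method": "servo_tool", "body": {
  "plan": [
    [0.11,-0.24,0,0,0,0,30],
    [0.21,-0.48,0,0,0,0,30],
    [0.32,-0.72,0,0,0,0,30],
    [0.43,-0.96,0,0,0,0,30]
  ]
}}

```text
time: 15.52
tool_pos: [0.5646, -0.191, 0.1331]
ee_rot: [3.142, 0.001, -0.121]
wrist_force: [0.2, -0.6, -0.8]
width: 0.0397
finger_force: 30.0
```

Emit:
{"method": "servo_tool", "body": {
  "plan": [
    [0.11,-0.24,0,0,0,0,30],
    [0.21,-0.48,0,0,0,0,30],
    [0.32,-0.72,0,0,0,0,30],
    [0.43,-0.96,0,0,0,0,30]
  ]
}}

```text
time: 15.85
tool_pos: [0.6187, -0.1008, 0.1331]
ee_rot: [3.141, 0.001, -0.121]
wrist_force: [1.9, -0.5, -0.9]
width: 0.0399
finger_force: 30.0
```

Emit:
{"method": "servo_tool", "body": {
  "plan": [
    [0.11,-0.24,0,0,0,0,30],
    [0.21,-0.48,0,0,0,0,30],
    [0.31,-0.72,0,0,0,0,30],
    [0.41,-0.94,0,0,0,0,30],
    [0.41,-0.94,0,0,0,0,30],
    [0.41,-0.94,0,0,0,0,30]
  ]
}}

```text
time: 16.35
tool_pos: [0.6703, -0.0124, 0.1325]
ee_rot: [3.141, 0.001, -0.118]
wrist_force: [-0.4, 0.3, -1.2]
width: 0.0401
finger_force: 30.0
```

```bash
python3 - <<'E'
from h import *
print(robot.get_obs()["tool_pos"],robot.get_obs()["finger_force"])
w,p=look();np.savez("w4.npz",im=w,p=p[0],r=p[1]);t=np.load("t_stego.npy")
o=ortho(w,p,.67,-.0135,p[0][2]-.0036+.03,90);m=mask(o,"green")
for b in match(m,t,(1-m)*.5,range(-20,10,2))[:2]: print("held stego",round(.67-(b[3]-90)/1000,4),round(-.0135-(b[2]-90)/1000,4),b)
print(card(w,p,.4389,-.1336),card(w,p,.4468,.1448),card(w,p,.6683,.1913))
E
```

```text
[ 0.67026509 -0.01244281  0.13251064] 29.999087154865265
held stego 0.67 -0.0135 (np.float32(0.5871036), -8, 90, 90)
held stego 0.67 -0.0135 (np.float32(0.58433735), -6, 90, 90)Traceback (most recent call last):
  File "<stdin>", line 6, in <module>
  File "h.py", line 45, in card
    c=max(cv2.findContours(m,0,1)[0],key=cv2.contourArea);r=cv2.minAreaRect(c);b=cv2.boxPoints(r)
ValueError: max() iterable argument is empty
```

Emit:
{"method": "servo_tool", "body": {
  "plan": [
    [0,0,0.25,0,0,0,30],
    [0,0,0.5,0,0,0,30],
    [0,0,0.75,0,0,0,30],
    [0,0,1,0,0,0,30],
    [0,0,1,0,0,0,30]
  ]
}}

```text
time: 16.82
tool_pos: [0.6651, -0.0147, 0.0263]
ee_rot: [3.141, 0.013, -0.121]
wrist_force: [-1.0, 0.6, -2.0]
width: 0.0398
finger_force: 30.0
```

Emit:
{"method": "servo_tool", "body": {
  "plan": [
    [0,0,0.1,0,0,0,30],
    [0,0,0.18,0,0,0,30],
    [0,0,0.22,0,0,0,30],
    [0,0,0.24,0,0,0,30],
    [0,0,0.25,0,0,0,30],
    [0,0,0.255,0,0,0,30],
    [0,0,0.255,0,0,0,30],
    [0,0,0.255,0,0,0,30]
  ]
}}

```text
time: 17.48
tool_pos: [0.6708, -0.0135, 0.0084]
ee_rot: [3.141, -0.001, -0.118]
wrist_force: [0.3, 0.3, -1.1]
width: 0.0399
finger_force: 30.0
```

Emit:
{"method": "servo_tool", "body": {
  "plan": [
    [0,0,0.005,0,0,0,30],
    [0,0,0.01,0,0,0,30],
    [0,0,0.015,0,0,0,30],
    [0,0,0.015,0,0,0,30],
    [0,0,0.015,0,0,0,30]
  ]
}}

```text
time: 17.9
tool_pos: [0.6707, -0.0135, 0.0074]
ee_rot: [-3.142, -0.001, -0.119]
wrist_force: [-1.9, -0.2, 5.1]
width: 0.0399
finger_force: 30.0
```

Emit:
{"method": "servo_tool", "body": {
  "plan": [
    [0,0,-0.01,0,0,0,44],
    [0,0,-0.01,0,0,0,50],
    [0,0,-0.01,0,0,0,60],
    [0,0,-0.01,0,0,0,66],
    [0,0,-0.01,0,0,0,66],
    [0,0,-0.1,0,0,0,66],
    [0,0,-0.3,0,0,0,66],
    [0,0,-0.6,0,0,0,66],
    [0,0,-1,0,0,0,66],
    [0,0,-1,0,0,0,66]
  ]
}}

```text
time: 18.73
tool_pos: [0.6754, -0.014, 0.1171]
ee_rot: [-3.141, -0.017, -0.119]
wrist_force: [0.8, -0.7, 1.4]
width: 0.0659
finger_force: 0.0
```

Emit:
{"method": "servo_tool", "body": {
  "plan": [
    [-0.1,0.24,-0.2,0,0,0,66],
    [-0.2,0.48,-0.4,0,0,0,66],
    [-0.3,0.72,-0.6,0,0,0,66],
    [-0.41,0.94,-0.8,0,0,0,66]
  ]
}}

```text
time: 19.07
tool_pos: [0.6181, -0.103, 0.1876]
ee_rot: [3.141, -0.001, -0.118]
wrist_force: [0.6, 0.1, -0.2]
width: 0.0658
finger_force: 0.0
```

Emit:
{"method": "servo_tool", "body": {
  "plan": [
    [-0.1,0.24,0,0,0,0,66],
    [-0.2,0.48,0,0,0,0,66],
    [-0.3,0.72,0,0,0,0,66],
    [-0.41,0.94,0,0,0,0,66]
  ]
}}

```text
time: 19.4
tool_pos: [0.5663, -0.1919, 0.1871]
ee_rot: [3.141, -0.002, -0.119]
wrist_force: [0.7, -0.3, -0.0]
width: 0.0663
finger_force: 0.0
```

Emit:
{"method": "servo_tool", "body": {
  "plan": [
    [-0.1,0.24,0,0,0,0,66],
    [-0.2,0.48,0,0,0,0,66],
    [-0.3,0.72,0,0,0,0,66],
    [-0.41,0.94,0,0,0,0,66]
  ]
}}

```text
time: 19.73
tool_pos: [0.5143, -0.2803, 0.1868]
ee_rot: [3.141, -0.001, -0.119]
wrist_force: [-0.5, -0.8, -0.4]
width: 0.066
finger_force: 0.0
```

Emit:
{"method": "servo_tool", "body": {
  "plan": [
    [-0.1,0.24,0,0,0,-0.05,66],
    [-0.2,0.48,0,0,0,-0.1,66],
    [-0.3,0.72,0,0,0,-0.143,66],
    [-0.41,0.95,0,0,0,-0.143,66],
    [-0.41,0.95,0,0,0,-0.143,66],
    [-0.41,0.95,0,0,0,-0.143,66]
  ]
}}

```text
time: 20.23
tool_pos: [0.4624, -0.3694, 0.1866]
ee_rot: [3.141, -0.001, 0.103]
wrist_force: [0.7, 0.7, -0.8]
width: 0.066
finger_force: 0.0
```

```bash
python3 - <<'E'
from h import *
im,pose=look();print(pose,robot.get_obs()["time"]);np.savez("w5.npz",im=im,p=pose[0],r=pose[1])
t=np.load("t_longneck.npy");o=ortho(im,pose,.462,-.368,.03,90);m=mask(o,"blue");print(m.sum())
for b in match(m,t,(1-m)*1.,range(-60,62,2)): print(np.round(b,2),"xy",round(.462-(b[3]-90)/1000,4),round(-.368-(b[2]-90)/1000,4))
top=robot.snapshot("top");m=mask(top,"green");k=np.zeros_like(m);k[130:172,215:262]=m[130:172,215:262];y,x=np.nonzero(k);w=toW(np.c_[x,y],"top",.033);print("stego",w.mean(0),len(x),(w.min(0)+w.max(0))/2,np.ptp(w,0))
E
```

```text
(array([ 0.46244346, -0.36935711,  0.18659893]), array([ 3.14127037e+00, -8.75604318e-04,  1.03487815e-01])) 20.2833
4562
[ 0.91  6.   90.   90.  ] xy 0.462 -0.368
[ 0.89  8.   90.   90.  ] xy 0.462 -0.368
[ 0.88  4.   90.   90.  ] xy 0.462 -0.368
[ 0.83 10.   90.   90.  ] xy 0.462 -0.368
stego [ 0.66702776 -0.01234817] 370 [ 0.67005566 -0.01014877] [0.12685222 0.0639406 ]
```

Emit:
{"method": "servo_tool", "body": {
  "plan": [
    [0,-0.01,0.25,0,0,0,66],
    [0,-0.01,0.5,0,0,0,66],
    [0,-0.01,0.75,0,0,0,66],
    [0,-0.01,1,0,0,0,66],
    [0,-0.01,1,0,0,0,66]
  ]
}}

```text
time: 20.75
tool_pos: [0.4608, -0.3633, 0.0801]
ee_rot: [-3.133, 0.007, 0.108]
wrist_force: [-0.2, 1.8, -1.5]
width: 0.0659
finger_force: 0.0
```

Emit:
{"method": "servo_tool", "body": {
  "plan": [
    [0,0,0.25,0,0,0,66],
    [0,0,0.5,0,0,0,66],
    [0,0,0.7,0,0,0,66],
    [0,0,0.76,0,0,0,66],
    [0,0,0.8,0,0,0,60],
    [0,0,0.8,0,0,0,55],
    [0,0,0.8,0,0,0,50],
    [0,0,0.8,0,0,0,44],
    [0,0,0.8,0,0,0,30],
    [0,0,0.8,0,0,0,30],
    [0,0,0.8,0,0,0,30],
    [0,0,0.8,0,0,0,30]
  ]
}}

```text
time: 21.75
tool_pos: [0.4637, -0.368, 0.008]
ee_rot: [3.14, -0.002, 0.106]
wrist_force: [0.3, 1.7, 5.7]
width: 0.0399
finger_force: 30.0
```

Emit:
{"method": "servo_tool", "body": {
  "plan": [
    [0,0,-0.1,0,0,0,30],
    [0,0,-0.3,0,0,0,30],
    [0,0,-0.6,0,0,0,30],
    [0,0,-1,0,0,0,30],
    [0,0,-1,0,0,0,30]
  ]
}}

```text
time: 22.17
tool_pos: [0.4662, -0.371, 0.1157]
ee_rot: [3.129, -0.01, 0.106]
wrist_force: [0.7, -1.5, 1.1]
width: 0.0394
finger_force: 30.0
```

Emit:
{"method": "servo_tool", "body": {
  "plan": [
    [0,-0.25,0,0,0,0,30],
    [0,-0.5,0,0,0,0,30],
    [0,-0.79,0,0,0,0,30]
  ]
}}

```text
time: 22.42
tool_pos: [0.4541, -0.2891, 0.1064]
ee_rot: [3.141, -0.0, 0.104]
wrist_force: [0.2, 0.8, -1.0]
width: 0.0399
finger_force: 30.0
```

Emit:
{"method": "servo_tool", "body": {
  "plan": [
    [0,-0.25,0,0,0,0,30],
    [0,-0.5,0,0,0,0,30],
    [0,-0.79,0,0,0,0,30]
  ]
}}

```text
time: 22.67
tool_pos: [0.4456, -0.2098, 0.1063]
ee_rot: [3.141, -0.0, 0.105]
wrist_force: [1.0, 0.1, -1.0]
width: 0.0398
finger_force: 30.0
```

Emit:
{"method": "servo_tool", "body": {
  "plan": [
    [0,-0.25,0,0,0,0.05,30],
    [0,-0.5,0,0,0,0.098,30],
    [0,-0.78,0,0,0,0.098,30],
    [0,-0.78,0,0,0,0.098,30],
    [0,-0.78,0,0,0,0.098,30],
    [0,-0.78,0,0,0,0.098,30]
  ]
}}

```text
time: 23.17
tool_pos: [0.438, -0.1333, 0.1064]
ee_rot: [3.14, -0.001, -0.048]
wrist_force: [0.3, -0.2, -0.8]
width: 0.0395
finger_force: 30.0
```

Down to about TCP 0.012, then in small steps to contact.

Emit:
{"method": "servo_tool", "body": {
  "plan": [
    [0,0,0.2,0,0,0,30],
    [0,0,0.4,0,0,0,30],
    [0,0,0.6,0,0,0,30],
    [0,0,0.75,0,0,0,30],
    [0,0,0.85,0,0,0,30],
    [0,0,0.9,0,0,0,30],
    [0,0,0.93,0,0,0,30],
    [0,0,0.94,0,0,0,30],
    [0,0,0.94,0,0,0,30],
    [0,0,0.94,0,0,0,30]
  ]
}}

```text
time: 24.0
tool_pos: [0.4386, -0.1332, 0.0131]
ee_rot: [3.141, -0.002, -0.048]
wrist_force: [0.8, 0.7, -0.4]
width: 0.0396
finger_force: 30.0
```

Emit:
{"method": "servo_tool", "body": {
  "plan": [
    [0,0,0.005,0,0,0,30],
    [0,0,0.01,0,0,0,30],
    [0,0,0.02,0,0,0,30],
    [0,0,0.02,0,0,0,30],
    [0,0,0.02,0,0,0,30]
  ]
}}

```text
time: 24.42
tool_pos: [0.4383, -0.1329, 0.0109]
ee_rot: [3.141, -0.001, -0.048]
wrist_force: [-1.1, 0.8, 4.7]
width: 0.0395
finger_force: 30.0
```

Emit:
{"method": "servo_tool", "body": {
  "plan": [
    [0,0,-0.01,0,0,0,44],
    [0,0,-0.01,0,0,0,50],
    [0,0,-0.01,0,0,0,60],
    [0,0,-0.01,0,0,0,66],
    [0,0,-0.01,0,0,0,66],
    [0,0,-0.1,0,0,0,66],
    [0,0,-0.3,0,0,0,66],
    [0,0,-0.6,0,0,0,66],
    [0,0,-1,0,0,0,66],
    [0,0,-1,0,0,0,66]
  ]
}}

```text
time: 25.25
tool_pos: [0.4425, -0.1348, 0.1191]
ee_rot: [3.136, -0.014, -0.048]
wrist_force: [0.7, -0.2, 0.8]
width: 0.0657
finger_force: 0.0
```

Emit:
{"method": "servo_tool", "body": {
  "plan": [
    [0,-0.22,-0.2,0,0,0,66],
    [0,-0.44,-0.4,0,0,0,66],
    [0,-0.66,-0.6,0,0,0,66],
    [0,-0.85,-0.8,0,0,0,66]
  ]
}}

```text
time: 25.58
tool_pos: [0.4418, -0.0468, 0.1918]
ee_rot: [-3.142, -0.001, -0.048]
wrist_force: [0.1, 0.1, 0.4]
width: 0.0658
finger_force: 0.0
```

Emit:
{"method": "servo_tool", "body": {
  "plan": [
    [0,-0.22,0,0,0,0,66],
    [0,-0.44,0,0,0,0,66],
    [0,-0.66,0,0,0,0,66],
    [0,-0.85,0,0,0,0,66]
  ]
}}

```text
time: 25.92
tool_pos: [0.4461, 0.0383, 0.1911]
ee_rot: [-3.141, -0.002, -0.047]
wrist_force: [0.4, 0.7, -0.4]
width: 0.0659
finger_force: 0.0
```

Emit:
{"method": "servo_tool", "body": {
  "plan": [
    [0,-0.22,0,0,0,0,66],
    [0,-0.44,0,0,0,0,66],
    [0,-0.66,0,0,0,0,66],
    [0,-0.85,0,0,0,0,66]
  ]
}}

```text
time: 26.25
tool_pos: [0.45, 0.1233, 0.1908]
ee_rot: [-3.141, -0.001, -0.047]
wrist_force: [-0.1, -0.5, -0.6]
width: 0.0663
finger_force: 0.0
```

Emit:
{"method": "servo_tool", "body": {
  "plan": [
    [0,-0.22,0,0,0,0,66],
    [0,-0.44,0,0,0,0,66],
    [0,-0.66,0,0,0,0,66],
    [0,-0.85,0,0,0,0,66],
    [0,-0.85,0,0,0,0,66]
  ]
}}

```text
time: 26.67
tool_pos: [0.4539, 0.2096, 0.1905]
ee_rot: [-3.14, -0.0, -0.044]
wrist_force: [-0.1, -0.6, 0.3]
width: 0.0659
finger_force: 0.0
```

```bash
python3 - <<'E'
from h import *
im,pose=look();print(pose,robot.get_obs()["time"]);np.savez("w6.npz",im=im,p=pose[0],r=pose[1])
cv2.imwrite("pics/w6.png",im[:,:,::-1])
for n,col,cx,cy,deg in[("trex","red",.4468,.1448,-13.4),("trike","orange",.6683,.1913,-8.6)]:
    try: print(n,card(im,pose,cx,cy))
    except Exception as e: print(e)
    t=tmpl(im,pose,col,cx,cy,deg);np.save(f"t_{n}.npy",t);y,x=np.nonzero(t);print(t.sum(),x.min()-90,x.max()-90,y.min()-90,y.max()-90)
E
```

```text
(array([0.45394312, 0.20961492, 0.19050614]), array([-3.13999383e+00, -2.90462135e-04, -4.41524707e-02])) 26.7167
trex (0.43, 0.1247, array([114., 157.]), 165.3)
4194 -17 52 -64 54
trike (0.6434, 0.1961, array([102.,  97.]), 81.9)
2387 -20 28 -18 70
```

Emit:
{"method": "servo_tool", "body": {
  "plan": [
    [0,-0.22,0,0,0,0,66],
    [0,-0.44,0,0,0,0,66],
    [0,-0.66,0,0,0,0,66],
    [0,-0.85,0,0,0,0,66]
  ]
}}

```text
time: 27.05
tool_pos: [0.4585, 0.2916, 0.1906]
ee_rot: [3.141, -0.001, -0.049]
wrist_force: [0.8, -0.3, 0.9]
width: 0.0663
finger_force: 0.0
```

Emit:
{"method": "servo_tool", "body": {
  "plan": [
    [0,-0.22,0,0,0,-0.07,66],
    [0,-0.44,0,0,0,-0.15,66],
    [0,-0.66,0,0,0,-0.23,66],
    [-0.1,-0.84,0,0,0,-0.31,66],
    [-0.1,-0.84,0,0,0,-0.39,66],
    [-0.1,-0.84,0,0,0,-0.47,66],
    [-0.1,-0.84,0,0,0,-0.55,66],
    [-0.1,-0.84,0,0,0,-0.63,66],
    [-0.1,-0.84,0,0,0,-0.7,66],
    [-0.1,-0.84,0,0,0,-0.78,66],
    [-0.1,-0.84,0,0,0,-0.8,66],
    [-0.1,-0.84,0,0,0,-0.8,66]
  ]
}}

```text
time: 28.05
tool_pos: [0.4528, 0.3749, 0.1905]
ee_rot: [3.141, 0.0, 1.208]
wrist_force: [0.5, 0.2, -0.6]
width: 0.0657
finger_force: 0.0
```

```bash
python3 - <<'E'
from h import *
im,pose=look();print(pose,robot.get_obs()["time"]);np.savez("w7.npz",im=im,p=pose[0],r=pose[1])
for n,col,z in[("trike","orange",.06),("trex","red",.03)]:
    t=np.load(f"t_{n}.npy");o=ortho(im,pose,.452,.376,z,110);m=mask(o,col)
    pile=cv2.morphologyEx(m|mask(o,"orange"),cv2.MORPH_CLOSE,np.ones((5,5),np.uint8));print(n,m.sum())
    for b in match(m,t,(1-pile)*1.0,range(0,360,2))[:3]: print(np.round(b,2),"xy",round(.452-(b[3]-110)/1000,4),round(.376-(b[2]-110)/1000,4))
    if n=="trike":cv2.imwrite("pics/w7.png",np.hstack([im[:,:,::-1],cv2.resize(np.vstack([o[:,:,::-1],cv2.cvtColor(m*255,8)]),(192,384))]))
E
```

```text
(array([0.45276844, 0.37486651, 0.19052591]), array([3.14086982e+00, 2.83326258e-04, 1.20781628e+00])) 28.1
trike 3999
[  0.47  94.    91.   121.  ] xy 0.441 0.395
[  0.46  92.    91.   120.  ] xy 0.442 0.395
[  0.46  96.    91.   122.  ] xy 0.44 0.395
trex 2908
[  0.17  14.    90.   118.  ] xy 0.444 0.396
[1.70e-01 3.48e+02 1.19e+02 1.20e+02] xy 0.442 0.367
[1.70e-01 3.46e+02 1.19e+02 1.20e+02] xy 0.442 0.367
```

View pics/w7.png

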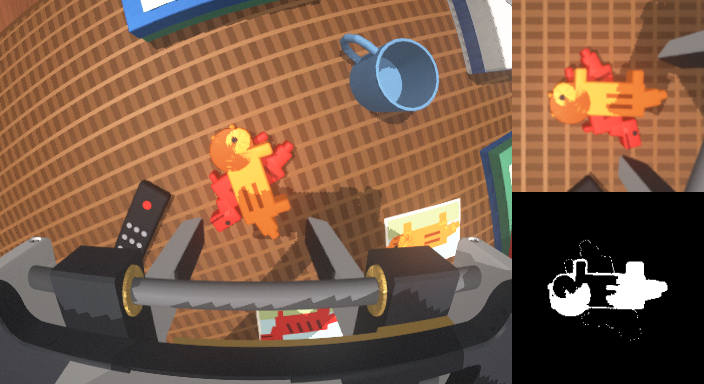

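```bash
cat >> h.py <<'E'
def otop(im,cx,cy,z,half):   # same from the start top picture (800x600)
    p=robot.camera_params("top");a=np.arange(-half,half+1)/1000.
    Y,X=np.meshgrid(cy-a,cx-a);P=np.stack([X,Y,np.full_like(X,z)],-1).reshape(-1,3)
    uv=cv2.projectPoints(P,p["rvec"],p["tvec"],p["camera_matrix"],None)[0].reshape(X.shape+(2,));uv=((uv+.5)*800/512-.5).astype(np.float32)
    return cv2.remap(im,uv[...,0],uv[...,1],cv2.INTER_LINEAR)
def mk2(o,col):
    hs=cv2.cvtColor(o,cv2.COLOR_RGB2HSV).astype(int);H,S,V=hs[...,0],hs[...,1],hs[...,2]
    m={"orange":(H>=6)&(H<30)&(S>130)&(V>175),"red":((H<6)|(H>170))&(S>140)&(V>90)}[col].astype(np.uint8)
    m=cv2.morphologyEx(m,cv2.MORPH_OPEN,np.ones((4,4),np.uint8))
    return m
E
python3 - <<'E'
from h import *
T=cv2.imread("pics/top0.png")[:,:,::-1].copy()
d=np.load("w7.npz");im=d["im"];pose=(d["p"],d["r"])
vis=[]
o=otop(T,.4468,.1448,.003,100);m=(o[...,2]>95).astype(np.uint8);m=cv2.morphologyEx(m,cv2.MORPH_CLOSE,np.ones((45,45),np.uint8));m=cv2.morphologyEx(m,cv2.MORPH_OPEN,np.ones((15,15),np.uint8))
c=max(cv2.findContours(m,0,1)[0],key=cv2.contourArea);r=cv2.minAreaRect(c);print("trex card",.4468-(r[0][1]-100)/1000,.1448-(r[0][0]-100)/1000,r);cx,cy=.4468-(r[0][1]-100)/1000,.1448-(r[0][0]-100)/1000
for n,col,x,y,deg,z in[("trike","orange",.6683,.1913,-8.6,.06),("trex","red",cx,cy,-13.4,.03)]:
    o=otop(T,x,y,.003,90);o=cv2.warpAffine(o,cv2.getRotationMatrix2D((90,90),-deg,1),(181,181))
    t=mk2(o,col);t[:18]=0;t[-18:]=0;t[:,:40]=0;t[:,-40:]=0;t=cv2.morphologyEx(t,cv2.MORPH_CLOSE,np.ones((11,11),np.uint8));np.save(f"t_{n}.npy",t)
    yy,xx=np.nonzero(t);print(n,t.sum(),xx.min()-90,xx.max()-90,yy.min()-90,yy.max()-90)
    q=ortho(im,pose,.452,.376,z,90);m=mk2(q,col)
    if col=="orange":m=cv2.morphologyEx(m,cv2.MORPH_CLOSE,np.ones((9,9),np.uint8))
    pile=cv2.morphologyEx(mk2(q,"orange")|mk2(q,"red"),cv2.MORPH_CLOSE,np.ones((9,9),np.uint8)) if n=="trex" else m
    for b in match(m,t,(1-pile)*1.,range(0,360,2))[:3]: print(np.round(b,2),"xy",round(.452-(b[3]-90)/1000,4),round(.376-(b[2]-90)/1000,4))
    b=match(m,t,(1-pile)*1.,range(0,360,2))[0]
    A=cv2.getRotationMatrix2D((90,90),b[1],1);A[:,2]+=[b[2]-90,b[3]-90];w=cv2.warpAffine(t,A,(181,181))
    ov=q.copy();cs=cv2.findContours(w,0,1)[0];cv2.drawContours(ov,cs,-1,(0,255,255),1);cv2.circle(ov,(b[2],b[3]),2,(0,0,255),-1)
    vis+=[o,cv2.cvtColor(t*255,8),ov]
cv2.imwrite("pics/f7.png",np.vstack([np.hstack([cv2.resize(v,(260,260)) for v in vis[i:i+3]]) for i in(0,3)])[:,:,::-1])
E
```

```text
trex card 0.44969926147460937 0.11936696319580078 ((125.43303680419922, 97.10073852539062), (127.26998901367188, 200.59555053710938), 22.30620574951172)
trike 4678 -34 19 -67 69
[  0.88 264.    90.    90.  ] xy 0.452 0.376
[  0.88 266.    90.    90.  ] xy 0.452 0.376
[  0.87 262.    90.    90.  ] xy 0.452 0.376
trex 4229 -39 29 -57 72
[ 0.51 12.   90.   90.  ] xy 0.452 0.376
[ 0.51 10.   90.   90.  ] xy 0.452 0.376
[ 0.51 14.   90.   90.  ] xy 0.452 0.376
```

View pics/f7.png

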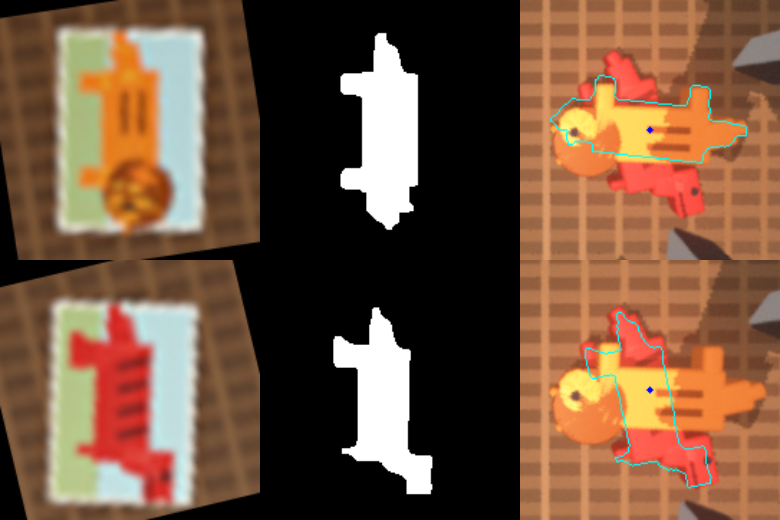

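Trike overlay shows the template window was too tight (no room to slide), and the trex card centre needs a better mask; fix both.

```bash
python3 - <<'E'
from h import *
T=cv2.imread("pics/top0.png")[:,:,::-1].copy()
d=np.load("w7.npz");im=d["im"];pose=(d["p"],d["r"])
def tcard(x,y):
    o=otop(T,x,y,.003,95).astype(int);m=((o[...,1]>105)&(o[...,1]>.85*o[...,0])).astype(np.uint8)
    m=cv2.morphologyEx(m,cv2.MORPH_OPEN,np.ones((5,5),np.uint8));m=cv2.morphologyEx(m,cv2.MORPH_CLOSE,np.ones((25,25),np.uint8))
    c=max(cv2.findContours(m,0,1)[0],key=cv2.contourArea);r=cv2.minAreaRect(c);return x-(r[0][1]-95)/1000,y-(r[0][0]-95)/1000,r[1],r[2]
print("longneck",tcard(.4389,-.1336));print("trike",tcard(.6683,.1913));print("trex",tcard(.447,.125))
cx,cy=tcard(.447,.125)[:2]
vis=[]
for n,col,x,y,deg,z in[("trike","orange",.6683,.1913,-8.6,.06),("trex","red",cx,cy,-13.4,.03)]:
    o=otop(T,x,y,.003,90);o=cv2.warpAffine(o,cv2.getRotationMatrix2D((90,90),-deg,1),(181,181))
    t=mk2(o,col)
    if n=="trike": t|=cv2.circle(t*0,(int(136/260*181),int(193/260*181)),23,1,-1)
    t[:18]=0;t[-18:]=0;t[:,:40]=0;t[:,-40:]=0;t=cv2.morphologyEx(t,cv2.MORPH_CLOSE,np.ones((11,11),np.uint8));np.save(f"t_{n}.npy",t)
    q=ortho(im,pose,.452,.376,z,130);m=mk2(q,col)
    if col=="orange":m=cv2.morphologyEx(m,cv2.MORPH_CLOSE,np.ones((9,9),np.uint8))
    pile=cv2.morphologyEx(mk2(q,"orange")|mk2(q,"red"),cv2.MORPH_CLOSE,np.ones((9,9),np.uint8)) if n=="trex" else m
    bs=match(m,t,(1-pile)*1.,range(0,360,2))
    for b in bs[:3]: print(np.round(b,2),"xy",round(.452-(b[3]-130)/1000,4),round(.376-(b[2]-130)/1000,4))
    b=bs[0];A=cv2.getRotationMatrix2D((90,90),b[1],1);A[:,2]+=[b[2]-90,b[3]-90];w=cv2.warpAffine(t,A,(261,261))
    ov=q.copy();cs=cv2.findContours(w,0,1)[0];cv2.drawContours(ov,cs,-1,(0,255,255),1);cv2.circle(ov,(b[2],b[3]),2,(0,0,255),-1)
    o=o.copy();cv2.circle(o,(90,90),2,(0,0,255),-1);vis+=[o,ov]
cv2.imwrite("pics/f8.png",np.vstack([np.hstack([cv2.resize(v,(300,300)) for v in vis[i:i+2]]) for i in(0,2)])[:,:,::-1])
# recheck longneck
d=np.load("w5.npz");q=ortho(d["im"],(d["p"],d["r"]),.462,-.368,.03,110);m=mask(q,"blue");b=match(m,np.load("t_longneck.npy"),(1-m)*1.,range(-10,20,2))[0];print("LN",b,.462-(b[3]-110)/1000,-.368-(b[2]-110)/1000)
E
```

```text
longneck (0.438829313659668, -0.1338994613647461, (104.23079681396484, 143.34255981445312), 2.8912696838378906)
trike (0.6680341003417969, 0.19107168273925781, (103.7790298461914, 143.84609985351562), 8.746162414550781)
trex (0.4368659896850586, 0.1274761505126953, (104.99117279052734, 154.28746032714844), 14.349332809448242)
[  1. 268. 132. 135.] xy 0.447 0.374
[  1. 270. 133. 135.] xy 0.447 0.373
[  0.99 266.   131.   134.  ] xy 0.448 0.375
[  0.54  12.   128.   142.  ] xy 0.44 0.378
[  0.53  14.   129.   142.  ] xy 0.44 0.377
[  0.53  10.   128.   141.  ] xy 0.441 0.378
LN (np.float32(0.95025337), 6, 109, 110) 0.462 -0.367
```

View pics/f8.png

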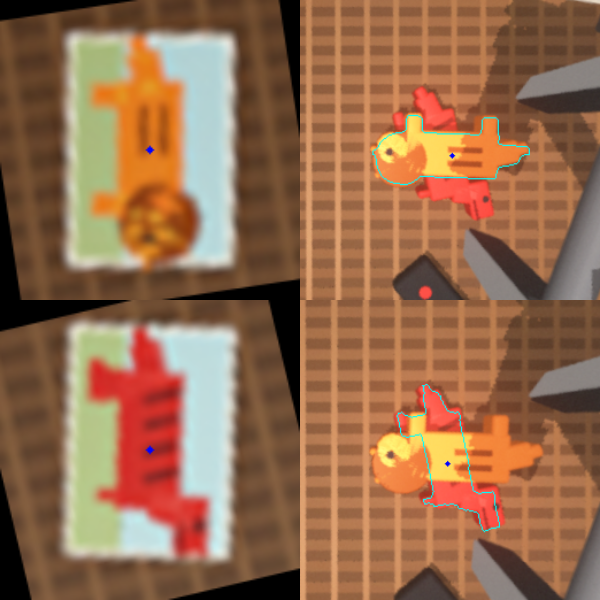

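Emit:
{"method": "servo_tool", "body": {
  "plan": [
    [-0.03,-0.05,0.25,0,0,-0.07,66],
    [-0.03,-0.05,0.5,0,0,-0.14,66],
    [-0.03,-0.05,0.75,0,0,-0.209,66],
    [-0.03,-0.05,1,0,0,-0.209,66],
    [-0.03,-0.05,1,0,0,-0.209,66],
    [-0.03,-0.05,1,0,0,-0.209,66]
  ]
}}

```text
time: 28.6
tool_pos: [0.4458, 0.3739, 0.0889]
ee_rot: [-3.139, 0.002, 1.535]
wrist_force: [0.2, 0.3, 0.1]
width: 0.0658
finger_force: 0.0
```

Emit:
{"method": "servo_tool", "body": {
  "plan": [
    [0,0,0.15,0,0,0,66],
    [0,0,0.3,0,0,0,66],
    [0,0,0.45,0,0,0,66],
    [0,0,0.54,0,0,0,66],
    [0,0,0.555,0,0,0,66],
    [0,0,0.555,0,0,0,60],
    [0,0,0.555,0,0,0,50],
    [0,0,0.555,0,0,0,44],
    [0,0,0.555,0,0,0,30],
    [0,0,0.555,0,0,0,30],
    [0,0,0.555,0,0,0,30],
    [0,0,0.555,0,0,0,30]
  ]
}}

```text
time: 29.6
tool_pos: [0.4472, 0.3755, 0.0358]
ee_rot: [3.14, -0.001, 1.537]
wrist_force: [1.2, 0.3, 3.3]
width: 0.0398
finger_force: 30.0
```

Emit:
{"method": "servo_tool", "body": {
  "plan": [
    [0,0,-0.1,0,0,0,30],
    [0,0,-0.3,0,0,0,30],
    [0,0,-0.6,0,0,-0.08,30],
    [0,0,-0.9,0,0,-0.16,30],
    [0,0,-1,0,0,-0.24,30],
    [0,0,-1,0,0,-0.32,30],
    [0,0,-1,0,0,-0.4,30],
    [0,0,-1,0,0,-0.48,30],
    [0,0,-1,0,0,-0.56,30],
    [0,0,-1,0,0,-0.63,30],
    [0,0,-1,0,0,-0.7,30],
    [0,0,-1,0,0,-0.7,30]
  ]
}}

```text
time: 30.6
tool_pos: [0.446, 0.3749, 0.1345]
ee_rot: [-3.14, -0.001, 2.638]
wrist_force: [-0.3, 0.1, -0.6]
width: 0.0394
finger_force: 30.0
```

Emit:
{"method": "servo_tool", "body": {
  "plan": [
    [0,0,0,0,0,-0.06,30],
    [0,0,0,0,0,-0.1,30],
    [0,0,0,0,0,-0.1,30],
    [0,0,0,0,0,-0.1,30]
  ]
}}

```text
time: 30.93
tool_pos: [0.4462, 0.375, 0.1346]
ee_rot: [-3.141, -0.0, 2.79]
wrist_force: [-1.1, 0.1, -1.1]
width: 0.04
finger_force: 30.0
```

Emit:
{"method": "servo_tool", "body": {
  "plan": [
    [-0.22,-0.08,0,0,0,0,30],
    [-0.45,-0.16,0,0,0,0,30],
    [-0.67,-0.24,0,0,0,0,30],
    [-0.9,-0.32,0,0,0,0,30]
  ]
}}

```text
time: 31.27
tool_pos: [0.5206, 0.3138, 0.1347]
ee_rot: [-3.141, -0.0, 2.791]
wrist_force: [0.4, -0.2, -0.4]
width: 0.0397
finger_force: 30.0
```

Emit:
{"method": "servo_tool", "body": {
  "plan": [
    [-0.22,-0.08,0,0,0,0,30],
    [-0.45,-0.16,0,0,0,0,30],
    [-0.67,-0.24,0,0,0,0,30],
    [-0.9,-0.32,0,0,0,0,30]
  ]
}}

```text
time: 31.6
tool_pos: [0.5944, 0.2527, 0.1346]
ee_rot: [-3.141, -0.0, 2.791]
wrist_force: [-0.0, -0.3, -0.6]
width: 0.0398
finger_force: 30.0
```

Emit:
{"method": "servo_tool", "body": {
  "plan": [
    [-0.22,-0.08,0,0,0,-0.06,30],
    [-0.45,-0.16,0,0,0,-0.126,30],
    [-0.67,-0.24,0,0,0,-0.126,30],
    [-0.9,-0.33,0,0,0,-0.126,30],
    [-0.9,-0.33,0,0,0,-0.126,30],
    [-0.9,-0.33,0,0,0,-0.126,30]
  ]
}}

```text
time: 32.1
tool_pos: [0.6676, 0.1908, 0.1338]
ee_rot: [-3.141, -0.001, 2.987]
wrist_force: [-0.9, 0.1, 0.7]
width: 0.0395
finger_force: 30.0
```

Emit:
{"method": "servo_tool", "body": {
  "plan": [
    [0,0,0.25,0,0,0,30],
    [0,0,0.5,0,0,0,30],
    [0,0,0.75,0,0,0,30],
    [0,0,0.95,0,0,0,30],
    [0,0,0.95,0,0,0,30]
  ]
}}

```text
time: 32.52
tool_pos: [0.6624, 0.1923, 0.0334]
ee_rot: [-3.138, -0.011, 2.992]
wrist_force: [-0.5, -0.8, -2.7]
width: 0.0399
finger_force: 30.0
```

Emit:
{"method": "servo_tool", "body": {
  "plan": [
    [0,0,0.1,0,0,0,30],
    [0,0,0.18,0,0,0,30],
    [0,0,0.24,0,0,0,30],
    [0,0,0.27,0,0,0,30],
    [0,0,0.29,0,0,0,30],
    [0,0,0.295,0,0,0,30],
    [0,0,0.3,0,0,0,30],
    [0,0,0.3,0,0,0,30],
    [0,0,0.3,0,0,0,30]
  ]
}}

```text
time: 33.27
tool_pos: [0.6675, 0.1918, 0.0102]
ee_rot: [3.141, 0.001, 2.991]
wrist_force: [0.6, 0.2, -0.4]
width: 0.04
finger_force: 30.0
```

Emit:
{"method": "servo_tool", "body": {
  "plan": [
    [0,0,0.005,0,0,0,30],
    [0,0,0.01,0,0,0,30],
    [0,0,0.02,0,0,0,30],
    [0,0,0.02,0,0,0,30],
    [0,0,0.02,0,0,0,30]
  ]
}}

```text
time: 33.68
tool_pos: [0.6675, 0.1918, 0.0089]
ee_rot: [3.141, 0.001, 2.992]
wrist_force: [-1.8, -0.7, 5.2]
width: 0.0399
finger_force: 30.0
```

Emit:
{"method": "servo_tool", "body": {
  "plan": [
    [0,0,-0.01,0,0,0,44],
    [0,0,-0.01,0,0,0,50],
    [0,0,-0.01,0,0,0,60],
    [0,0,-0.01,0,0,0,66],
    [0,0,-0.01,0,0,0,66],
    [0,0,-0.1,0,0,0,66],
    [0,0,-0.3,0,0,0,66],
    [0,0,-0.6,0,0,0,66],
    [0,0,-1,0,0,0,66],
    [0,0,-1,0,0,0,66]
  ]
}}

```text
time: 34.52
tool_pos: [0.672, 0.1928, 0.1188]
ee_rot: [3.136, 0.016, 2.992]
wrist_force: [1.6, 0.5, 2.3]
width: 0.0661
finger_force: 0.0
```

Emit:
{"method": "servo_tool", "body": {
  "plan": [
    [0.2,0.13,-0.2,0,0,0,66],
    [0.4,0.26,-0.4,0,0,0,66],
    [0.6,0.38,-0.6,0,0,0,66],
    [0.82,0.51,-0.8,0,0,0,66]
  ]
}}

```text
time: 34.85
tool_pos: [0.5933, 0.2548, 0.189]
ee_rot: [3.141, 0.001, 2.991]
wrist_force: [0.5, 0.8, 0.4]
width: 0.0659
finger_force: 0.0
```

Emit:
{"method": "servo_tool", "body": {
  "plan": [
    [0.2,0.13,0,0,0,0,66],
    [0.4,0.26,0,0,0,0,66],
    [0.6,0.38,0,0,0,0,66],
    [0.82,0.51,0,0,0,0,66]
  ]
}}

```text
time: 35.18
tool_pos: [0.5198, 0.3178, 0.1885]
ee_rot: [3.141, 0.002, 2.991]
wrist_force: [0.2, 0.1, -0.0]
width: 0.066
finger_force: 0.0
```

Emit:
{"method": "servo_tool", "body": {
  "plan": [
    [0.2,0.13,0,0,0,-0.07,66],
    [0.4,0.26,0,0,0,-0.14,66],
    [0.6,0.38,0,0,0,-0.21,66],
    [0.82,0.51,0,0,0,-0.229,66],
    [0.82,0.51,0,0,0,-0.229,66],
    [0.82,0.51,0,0,0,-0.229,66]
  ]
}}

```text
time: 35.68
tool_pos: [0.4463, 0.3806, 0.1885]
ee_rot: [3.141, 0.002, -2.93]
wrist_force: [-0.2, -0.4, 0.6]
width: 0.0662
finger_force: 0.0
```

```bash
python3 - <<'E'
from h import *
T=cv2.imread("pics/top0.png")[:,:,::-1].copy()
im,pose=look();print(pose,robot.get_obs()["time"]);np.savez("w8.npz",im=im,p=pose[0],r=pose[1])
cx,cy=.4427,.1261
t=np.roll(np.load("t_trex.npy"),6,0)
q=ortho(im,pose,.446,.379,.03,120);m=mk2(q,"red");b=None
for b in match(m,t,(1-m)*1.,range(-10,40,2))[:2]: print(np.round(b,2),"trex",round(.446-(b[3]-120)/1000,4),round(.379-(b[2]-120)/1000,4))
b=match(m,t,(1-m)*1.,range(-10,40,2))[0];A=cv2.getRotationMatrix2D((90,90),b[1],1);A[:,2]+=[b[2]-90,b[3]-90];w=cv2.warpAffine(t,A,(241,241))
cv2.drawContours(q,cv2.findContours(w,0,1)[0],-1,(0,255,255),1);cv2.circle(q,(b[2],b[3]),2,(0,0,255),-1)
top=robot.snapshot("top");top=cv2.resize(top,(800,600),interpolation=cv2.INTER_CUBIC)
c=otop(T,cx,cy,.003,90);c=cv2.warpAffine(c,cv2.getRotationMatrix2D((90,90),13.6,1),(181,181))
cv2.rectangle(c,(40,20),(140,160),(0,0,255),1)   # should lie on the card's edges
k=otop(top,.668,.191,.033,90);cv2.circle(k,(90,90),2,(255,0,255),-1);m=mk2(k,"orange");m=cv2.morphologyEx(m,cv2.MORPH_CLOSE,np.ones((9,9),np.uint8))
for e in match(cv2.copyMakeBorder(m,30,30,30,30,0),np.load("t_trike.npy"),None,range(0,360,3))[:1]:print("trike placed",e)
cv2.imwrite("pics/f9.png",np.hstack([cv2.resize(v,(266,266)) for v in(q,c,k)])[:,:,::-1])
E
```

```text
(array([0.44633103, 0.38063049, 0.18845498]), array([ 3.14148734e+00,  1.72355222e-03, -2.93009432e+00])) 35.7333
[  0.99  14.   121.   121.  ] trex 0.445 0.378
[  0.98  16.   122.   121.  ] trex 0.445 0.377
trike placed (np.float32(0.75039494), 351, 122, 118)
```

View pics/f9.png

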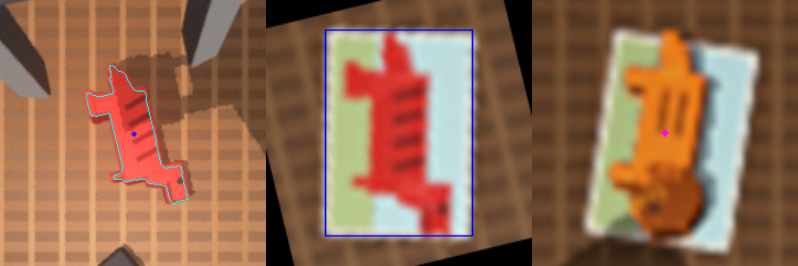

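Emit:
{"method": "servo_tool", "body": {
  "plan": [
    [0.02,-0.02,0.25,0,0,-0.02,66],
    [0.02,-0.02,0.5,0,0,-0.02,66],
    [0.02,-0.02,0.75,0,0,-0.02,66],
    [0.02,-0.02,1,0,0,-0.02,66],
    [0.02,-0.02,1,0,0,-0.02,66]
  ]
}}

```text
time: 36.2
tool_pos: [0.4432, 0.3741, 0.0813]
ee_rot: [-3.137, -0.01, -2.903]
wrist_force: [-1.6, -0.7, -1.7]
width: 0.0663
finger_force: 0.0
```

Emit:
{"method": "servo_tool", "body": {
  "plan": [
    [0,0,0.25,0,0,0,66],
    [0,0,0.5,0,0,0,66],
    [0,0,0.7,0,0,0,66],
    [0,0,0.76,0,0,0,66],
    [0,0,0.81,0,0,0,60],
    [0,0,0.81,0,0,0,55],
    [0,0,0.81,0,0,0,50],
    [0,0,0.81,0,0,0,44],
    [0,0,0.81,0,0,0,30],
    [0,0,0.81,0,0,0,30],
    [0,0,0.81,0,0,0,30],
    [0,0,0.81,0,0,0,30]
  ]
}}

```text
time: 37.2
tool_pos: [0.4463, 0.3781, 0.0083]
ee_rot: [3.141, 0.003, -2.9]
wrist_force: [-0.0, -1.3, 6.6]
width: 0.0396
finger_force: 29.9
```

Emit:
{"method": "servo_tool", "body": {
  "plan": [
    [0,0,-0.1,0,0,0,30],
    [0,0,-0.3,0,0,0,30],
    [0,0,-0.6,0,0,0,30],
    [0,0,-1,0,0,0,30],
    [0,0,-1,0,0,0,30]
  ]
}}

```text
time: 37.62
tool_pos: [0.4488, 0.3803, 0.1157]
ee_rot: [3.136, 0.013, -2.9]
wrist_force: [1.4, 0.3, 0.3]
width: 0.0397
finger_force: 29.9
```

Emit:
{"method": "servo_tool", "body": {
  "plan": [
    [0.07,-0.27,0,0,0,0,30],
    [0.14,-0.54,0,0,0,0,30],
    [0.21,-0.81,0,0,0,0,30]
  ]
}}

```text
time: 37.87
tool_pos: [0.4436, 0.2931, 0.1063]
ee_rot: [-3.141, -0.001, -2.899]
wrist_force: [-0.2, -0.3, -0.7]
width: 0.0399
finger_force: 29.9
```

Emit:
{"method": "servo_tool", "body": {
  "plan": [
    [0.07,-0.27,0,0,0,0,30],
    [0.14,-0.54,0,0,0,0,30],
    [0.21,-0.81,0,0,0,0,30]
  ]
}}

```text
time: 38.12
tool_pos: [0.4424, 0.2089, 0.1062]
ee_rot: [-3.142, -0.001, -2.9]
wrist_force: [0.4, -0.4, -0.5]
width: 0.0393
finger_force: 29.9
```

Emit:
{"method": "servo_tool", "body": {
  "plan": [
    [0.07,-0.27,0,0,0,0.07,30],
    [0.14,-0.54,0,0,0,0.14,30],
    [0.21,-0.82,0,0,0,0.21,30],
    [0.21,-0.82,0,0,0,0.28,30],
    [0.21,-0.82,0,0,0,0.302,30],
    [0.21,-0.82,0,0,0,0.302,30],
    [0.21,-0.82,0,0,0,0.302,30]
  ]
}}

```text
time: 38.7
tool_pos: [0.442, 0.1254, 0.1064]
ee_rot: [-3.141, -0.001, 2.909]
wrist_force: [0.2, 0.6, -1.0]
width: 0.0395
finger_force: 29.9
```

Emit:
{"method": "servo_tool", "body": {
  "plan": [
    [0,0,0.2,0,0,0,30],
    [0,0,0.4,0,0,0,30],
    [0,0,0.6,0,0,0,30],
    [0,0,0.75,0,0,0,30],
    [0,0,0.85,0,0,0,30],
    [0,0,0.9,0,0,0,30],
    [0,0,0.92,0,0,0,30],
    [0,0,0.935,0,0,0,30],
    [0,0,0.935,0,0,0,30],
    [0,0,0.935,0,0,0,30]
  ]
}}

```text
time: 39.53
tool_pos: [0.4432, 0.1257, 0.0141]
ee_rot: [3.141, 0.002, 2.909]
wrist_force: [-0.1, -0.1, -1.6]
width: 0.0396
finger_force: 29.9
```

Emit:
{"method": "servo_tool", "body": {
  "plan": [
    [0,0,0.01,0,0,0,30],
    [0,0,0.02,0,0,0,30],
    [0,0,0.028,0,0,0,30],
    [0,0,0.028,0,0,0,30],
    [0,0,0.028,0,0,0,30]
  ]
}}

```text
time: 39.95
tool_pos: [0.4429, 0.1256, 0.0113]
ee_rot: [3.141, 0.001, 2.908]
wrist_force: [-1.5, -0.0, 5.4]
width: 0.0394
finger_force: 29.9
```

Emit:
{"method": "servo_tool", "body": {
  "plan": [
    [0,0,-0.01,0,0,0,44],
    [0,0,-0.01,0,0,0,50],
    [0,0,-0.01,0,0,0,60],
    [0,0,-0.01,0,0,0,66],
    [0,0,-0.01,0,0,0,66],
    [0,0,-0.1,0,0,0,66],
    [0,0,-0.3,0,0,0,66],
    [0,0,-0.6,0,0,0,66],
    [0,0,-1,0,0,0,66],
    [0,0,-1,0,0,0,66]
  ]
}}

```text
time: 40.78
tool_pos: [0.4474, 0.1263, 0.1192]
ee_rot: [3.136, 0.014, 2.908]
wrist_force: [1.5, -0.1, 2.0]
width: 0.0658
finger_force: 0.0
```

Emit:
{"method": "servo_tool", "body": {
  "plan": [
    [0.3,0.3,-0.3,0,0,0,66],
    [0.6,0.6,-0.6,0,0,0,66],
    [0.9,0.9,-0.9,0,0,0,66],
    [0.9,0.9,-0.9,0,0,0,66],
    [0.9,0.9,-0.9,0,0,0,66]
  ]
}}

```text
time: 41.2
tool_pos: [0.3756, 0.238, 0.2059]
ee_rot: [3.134, 0.006, 2.914]
wrist_force: [-0.5, -0.3, -0.0]
width: 0.066
finger_force: 0.0
```

```bash
python3 - <<'E'
from h import *
top=cv2.resize(robot.snapshot("top"),(800,600),interpolation=cv2.INTER_CUBIC);v=[]
for n,x,y,d in[("trex",.4427,.1261,-13.4),("longneck",.4388,-.1338,-2.8),("stego",.6713,-.0138,-6.8),("trike",.668,.191,-8.7),("egg",.6437,-.2033,-13.1)]:
    k=otop(top,x,y,.003,90);k=cv2.warpAffine(k,cv2.getRotationMatrix2D((90,90),-d,1),(181,181));k=np.ascontiguousarray(k);cv2.rectangle(k,(40,20),(140,160),(0,0,255),1)
    k2=otop(top,x,y,.033,90);k2=cv2.warpAffine(k2,cv2.getRotationMatrix2D((90,90),-d,1),(181,181));k2=np.ascontiguousarray(k2);cv2.rectangle(k2,(70,48),(110,132),(255,255,255),1)
    v.append(np.vstack([k,k2]))
cv2.imwrite("pics/end.png",cv2.resize(np.hstack(v),(800,320))[:,:,::-1])
o=robot.get_obs();print(o["time"],o["tool_pos"],o["finger_force"])
E
```

```text
41.25 [0.37602901 0.23586599 0.20353041] 0.0
```

View pics/end.png

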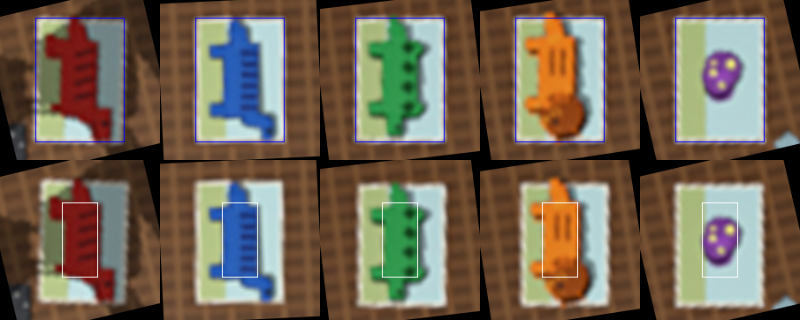

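All five pieces sit centred and aligned on their own cards: trunks fill the expected 84×40 boxes in the lower row, within a few mm. I'm handing the job in.

```bash
python3 -c "
from bench import robot
print(robot.close_job())"
```

```text
the job is handed in; nothing more can be done
None
```

All four dinosaurs and the egg are set down on their own cards, within a few millimetres of centre and lined up in the last top-camera picture; I handed the job in at about 41 s, and no verdict came back.

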